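# Open the rinse rack and stack the tank slats to drip dry

## Robot

A 6-joint arm with a two-finger parallel gripper is mounted at the origin on the work surface. World frame = base frame: x ahead of the robot, y to its left, z up, the work surface at z = 0. Lengths are in m, angles in degrees, forces in N, time in s.
With the tool pointing down it reaches from about 0.375 to 0.9 m from the base axis. Payload 3.1 kg.
Tool frame: the origin (TCP) lies at the very end of the fingers, on their centre line; the grasp point (between the pads) lies 19 mm behind it (bot.hold_point_z is the z of the grasp point in the tool frame, in m); z points along the fingers, y is the line along which they close (so a half turn about z gives the same grasp; the last joint's range is limited). The gripper opens to 87 mm and grips with 3 to 60 N. Pads are 19 mm wide; open, the fingers measure 117 mm over their backs; the gripper's body (75 mm by 190 mm) begins 51 mm behind the grasp point.
Start: joints at [-82.477, 30.224, 82.088, -0, 67.689, -10.227], TCP at [0.191, -0.595, 0.223] pointing down, gripper open.
Joint ranges: [-176.69, 176.69], [-43.24, 126.21], [12.49, 139.97], [-82, 262], [0, 151.66], [-163.58, 163.58]. Speed limits (degrees/s): [159.86, 159.86, 180, 180, 180, 180].

## Interface

Orientations are given as a 3x3 rotation matrix whose columns are the frame's x, y, z axes.
In Python, from rig import bot, capture, camera_model gives the robot as it stands.
- The arm moves only by the tool apply_moves, never from a script. Its argument "plan" is text: rows parted by semicolons, each of 6 numbers parted by spaces: the shift along the tool's x, y, z in units of 0.05 m (1.0 is 0.05 m), then the turn, a rotation vector about the tool's x, y, z in units of 360 degrees (1.0 is 360 degrees). In form: dx dy dz ax ay az; .... A call has 1 to 10 rows; each row shifts and turns the commanded pose from where the row before left it, along the tool's axes as they then stand; what a row does not reach is not made up. A row lasts 1/12 s, in which the tool goes at most 41.7 mm and 7.16 degrees, less where a joint would pass 70% of its speed; a pose out of reach is approached as far as the arm can. A call with a number of a shift or a turn outside -1 to 1 is refused whole. A call with a gripper value outside its range is refused whole. "gripper" is the gripper command: -1 is shut, 1 is fully open, values between are in proportion, set as the call begins (left out, the last holds). The fingers move at their own pace and stop on an object; the grip force is fixed at half the most. Time passes only in rows, so rows that do not move let the fingers close. It gives the time, the measured TCP pose, the force, the opening and the grip force at its end, in the units of the state.
- bot.read_state(): the state, without advancing time (a new reading comes with each control period).
- capture(name): name is "scene" or "top"; returns the picture (420x560x3 uint8, red, green, blue); there is no depth.
- camera_model(name): a dict with "vertical_fov" (degrees; the focal length in pixels is half the picture's height over the tangent of half this angle, whatever the lens; pixels are square), "cx", "cy" (the principal point, pixels), "position" and "rotation" of the camera in the world. Camera axes: x right, y down, z forward; pixel columns grow to the right and rows downward; lengths in m; the calibration is good to about 2 mm. A picture is of the moment at which its call begins. camera_model takes no time and is no camera call.
- bot.hand_in(): hands the job in; it is judged then, once.
The state is a dict: "time_s": time; "joint_positions": joint angles; "qvel": joint speeds; "tau": joint torques, N m; "position": TCP position; "tcp_rot": TCP orientation; "force": force on the tool from outside, world axes, zero at the start; "moment": the same for the moment, N m; "opening": opening from 0.0 (shut) to 1.0 (fully open); "grasp_force": force on a finger pad.
Only numpy, scipy, OpenCV 4.12 (cv2) and the standard library are available. Lean on these libraries where they do the work, as an engineer would, in place of code of your own. Each camera call takes 0.05 s, during which the arm holds its last target. There are 200 camera calls.

## Task

The yellow slats in the rinse rack are to be stacked to drip dry. Take the red forked tool, push the rack's spring bar back by its red collar so that the blue hold-down bar pops up, hang the tool in its stand again, then draw the hold-down bar out of its staple and lay it along the black mat. Stack every slat crosswise on the white drip board, two to a layer: the first pair on the two blue strips, the next pair across them near their ends, then along the strips again (an odd last slat takes either side of its layer); do not push the spring bar with the fingers and leave the bottle, jar and cup where they are.

Things in the scene. Friction and masses are not known exactly. Their poses are not given: they have to be found in the camera images.
- rack_slots (a point): Fixed grey rinse rack, open in the middle; the point is its centre, level with the two rails the slats rest on (26 mm above the bench). Slats lie along its x across the rails (at x = -45 and 45 mm, 12 mm wide), in 5 notches at y = -100, -50, 0, 50, 100 mm between 6 mm high teeth on the rails. The spring bar is at y = -169 mm.
- staple (a point): Middle of the roof of the fixed aluminium staple at the rack's +y end, 56 mm above the bench, axes as the rack's; the roof is 18 mm long in y. The hold-down bar's +y tongue sits 10 mm deep under it.
- spring_bar (a joint): Travel of the sprung steel bar (m): 0 sprung out, 0.012 fully back. It moves along the rack's +x (3 N at first, 6 N fully back) and springs home when let go. Beyond about 0.008 its nose clears the hold-down bar's tongue; an ejector then pops that end up 18 mm, and the nose springs back below it.
- bar_stem (a point): On the axis of the spring bar's bare stem (moves with the bar), 52 mm above the bench, axes as the rack's. The stem, 7 mm thick along x, is bare from 7 mm before this point (a fixed lug 30 mm wide, top 10 mm above the axis) to 7 mm after it (red collar, 20 mm diameter, 4 mm thick). Straddle it here and push the collar to +x. Free depth below the axis: 32 mm.
- tool_grip (a point): Centre of the red handle, 22 x 22 x 46 mm high, of the forked tool (120 g, hangs upright, prongs down). 23 to 29 mm below this point is the flange, 40 (x) x 46 (y) mm, by which it hangs; the prong tips are 89 mm below. Tool z is up; the two prongs stand side by side along its y.
- tool_fork (a point): Point between the tool's prongs, 12 mm above their tips and 77 mm below tool_grip. The gap between them is 12 mm wide (tool y) and 27 mm deep; each prong is 5 x 5 mm, both together 22 mm wide.
- stand_hang (a point): Fixed stand: two upright cheeks (centred at y = -22 and 22 mm, 14 mm thick, 44 mm long in x), 30 mm apart. The point is mid-gap, level with their tops, 75 mm above the bench. The tool is lowered in from above, shank in the gap, flange on the cheeks, tool y along the stand's y; its handle centre is then 29 mm above this point.
- keeper_grip (a point): Centre of the black grip, 16 (x) x 40 (y) x 34 (z) mm, on the middle of the blue hold-down bar (160 g, 24 mm wide, 330 mm long along y, flat underside 27 mm below this point, top of bar 17 mm below). It starts along the rack's y over the slats. Once popped up it slopes about 4 degrees; draw it about 30 mm to the rack's -y out of the staple, then lift.
- keeper_latch_end (a point): Middle of the tongue at the -y end of the hold-down bar, under the spring bar's nose at the start: 45 mm above the bench, about 65 mm once popped up. Axes as the bar's.
- mat_top (a point): Centre of the top of the fixed black rubber mat, 60 (x) x 360 (y) mm, 4 mm thick. The hold-down bar is to lie flat along its y, either way round.
- board_top (a point): Centre of the top of the fixed white drip board, 190 x 190 mm, 12 mm thick. Two blue strips run along its x, centred at y = -50 and 50 mm. First and third layers lie along x, centred over y = -50 and 50 mm; the second along y, centred at x = -50 and 50 mm.
- slat1_center (a point): Centre of a yellow plastic slat, 130 (x) x 22 (y) x 14 (z) mm, 50 g; starts in one of the rack's notches. Absent in some starts (no reading).
- slat2_center (a point): Another such slat, the same; may be absent.
- slat3_center (a point): Another such slat, the same; may be absent.
- slat4_center (a point): Another such slat, the same; may be absent.
- slat5_center (a point): Another such slat, the same; may be absent.
- wash_bottle: Bystander: white bottle, 60 mm diameter, 150 mm tall; origin under its centre.
- feed_jar: Bystander: yellow jar with red lid, 52 mm diameter, 70 mm tall; origin under its centre.
- feed_cup: Bystander: clear cup, 60 mm diameter, 50 mm tall; origin under its centre.
Not all that is in view belongs to the job. What is shaped like the part that bears slat4_center but green or turquoise is not meant.

How it is judged (in metres and radians):
On the way, in this order (a step that is already met when the one before it is completed fails the run):
1. the spring bar is pushed back (more than 8.5 mm) with the forked tool and the latch end of the hold-down bar pops up (value of joint spring_bar above 0.0085 m and contact force between tool and spring_bar above 1 N and height (world z) of keeper_latch_end above 0.055 m), for 0.1 s.
2. the tool hangs upright in its stand again (horizontal distance between tool_grip and stand_hang below 0.02 m and z of tool_grip in the frame of stand_hang between 0.021 and 0.037 m and angle between tool_grip's own z axis and vertical below 0.12 rad), for 0.2 s.
3. the hold-down bar lies flat along the mat (horizontal distance between keeper_grip and mat_top below 0.03 m and z of keeper_grip in the frame of mat_top below 0.034 m and angle between keeper_grip's own z axis and vertical below 0.1 rad and angle between the y axis of keeper_grip and the y axis of mat_top, either way round below 0.2 rad), for 0.2 s.
At the end, for the whole second after the job is handed in: Each slat rests in its tower place within 16 mm along and across, 5 mm in height, 0.2 rad; the hold-down bar lies flat on the mat within 30 mm of its middle and 0.2 rad; the tool hangs upright in its stand (20 mm sideways, 8 mm in height); the spring bar is home (under 2 mm) (all of step 2 and all of step 3 and ((x of slat1_center in the frame of board_top between -0.016 and 0.016 m and (y of slat1_center in the frame of board_top between -0.066 and -0.034 m or y of slat1_center in the frame of board_top between 0.034 and 0.066 m) and (z of slat1_center in the frame of board_top between 0.002 and 0.012 m or z of slat1_center in the frame of board_top between 0.03 and 0.04 m) and angle between the x axis of slat1_center and the x axis of board_top, either way round below 0.2 rad) or (y of slat1_center in the frame of board_top between -0.016 and 0.016 m and (x of slat1_center in the frame of board_top between -0.066 and -0.034 m or x of slat1_center in the frame of board_top between 0.034 and 0.066 m) and z of slat1_center in the frame of board_top between 0.016 and 0.026 m and angle between the x axis of slat1_center and the y axis of board_top, either way round below 0.2 rad)) and ((x of slat2_center in the frame of board_top between -0.016 and 0.016 m and (y of slat2_center in the frame of board_top between -0.066 and -0.034 m or y of slat2_center in the frame of board_top between 0.034 and 0.066 m) and (z of slat2_center in the frame of board_top between 0.002 and 0.012 m or z of slat2_center in the frame of board_top between 0.03 and 0.04 m) and angle between the x axis of slat2_center and the x axis of board_top, either way round below 0.2 rad) or (y of slat2_center in the frame of board_top between -0.016 and 0.016 m and (x of slat2_center in the frame of board_top between -0.066 and -0.034 m or x of slat2_center in the frame of board_top between 0.034 and 0.066 m) and z of slat2_center in the frame of board_top between 0.016 and 0.026 m and angle between the x axis of slat2_center and the y axis of board_top, either way round below 0.2 rad)) and ((x of slat3_center in the frame of board_top between -0.016 and 0.016 m and (y of slat3_center in the frame of board_top between -0.066 and -0.034 m or y of slat3_center in the frame of board_top between 0.034 and 0.066 m) and (z of slat3_center in the frame of board_top between 0.002 and 0.012 m or z of slat3_center in the frame of board_top between 0.03 and 0.04 m) and angle between the x axis of slat3_center and the x axis of board_top, either way round below 0.2 rad) or (y of slat3_center in the frame of board_top between -0.016 and 0.016 m and (x of slat3_center in the frame of board_top between -0.066 and -0.034 m or x of slat3_center in the frame of board_top between 0.034 and 0.066 m) and z of slat3_center in the frame of board_top between 0.016 and 0.026 m and angle between the x axis of slat3_center and the y axis of board_top, either way round below 0.2 rad)) and ((x of slat4_center in the frame of board_top between -0.016 and 0.016 m and (y of slat4_center in the frame of board_top between -0.066 and -0.034 m or y of slat4_center in the frame of board_top between 0.034 and 0.066 m) and (z of slat4_center in the frame of board_top between 0.002 and 0.012 m or z of slat4_center in the frame of board_top between 0.03 and 0.04 m) and angle between the x axis of slat4_center and the x axis of board_top, either way round below 0.2 rad) or (y of slat4_center in the frame of board_top between -0.016 and 0.016 m and (x of slat4_center in the frame of board_top between -0.066 and -0.034 m or x of slat4_center in the frame of board_top between 0.034 and 0.066 m) and z of slat4_center in the frame of board_top between 0.016 and 0.026 m and angle between the x axis of slat4_center and the y axis of board_top, either way round below 0.2 rad)) and ((x of slat5_center in the frame of board_top between -0.016 and 0.016 m and (y of slat5_center in the frame of board_top between -0.066 and -0.034 m or y of slat5_center in the frame of board_top between 0.034 and 0.066 m) and (z of slat5_center in the frame of board_top between 0.002 and 0.012 m or z of slat5_center in the frame of board_top between 0.03 and 0.04 m) and angle between the x axis of slat5_center and the x axis of board_top, either way round below 0.2 rad) or (y of slat5_center in the frame of board_top between -0.016 and 0.016 m and (x of slat5_center in the frame of board_top between -0.066 and -0.034 m or x of slat5_center in the frame of board_top between 0.034 and 0.066 m) and z of slat5_center in the frame of board_top between 0.016 and 0.026 m and angle between the x axis of slat5_center and the y axis of board_top, either way round below 0.2 rad)) and value of joint spring_bar below 0.002 m and linear speed of each of slat1, slat2, slat3, slat4, slat5, keeper below 0.02 m/s and linear speed of tool below 0.05 m/s); the robot touches nothing.
It fails at once if the spring bar is pushed with the fingers (contact force between the fingers and spring_bar above 2 N).
It fails at once if the bottle is moved more than 40 mm (distance of wash_bottle from where it was at the start of the episode above 0.04 m).
It fails at once if the jar is moved more than 40 mm (distance of feed_jar from where it was at the start of the episode above 0.04 m).
It fails at once if the cup is moved more than 40 mm (distance of feed_cup from where it was at the start of the episode above 0.04 m).
Of slat1, slat2, slat3, slat4, slat5 only 3 to 5 are there at a start; the rules pass over those that are not, and their reading is None.
At some moment in a run one of slat1, slat2, slat3, slat4, slat5 may be knocked a few centimetres aside while the robot is not near it.
It also fails if it takes over 210 s, if anything falls off the work surface, if the arm or the gripper's body presses on something with over 40 N, if the wrist force passes 120 N, or if a joint passes its speed limit or range.

## Working session

There is one attempt and no reset: what is moved stays moved. The work goes in short steps, Python scripts to look and compute and a tool call to move; the robot and the scene stay as the last step left them, time stands still between calls to the robot, and variables do not carry over. Pictures are saved under pics/ and viewed, at most 14 in all, crops included, and the job is handed in when it is done.

Besides the shell and the picture viewer there is one more tool, called as name(argument=value, ...) on one line, values as JSON. apply_moves: Moves the arm, as the interface text tells. Its arguments: {"type":"object","properties":{"plan":{"type":"string"},"gripper":{"type":"number"}},"required":["plan"]}

```bash
mkdir -p pics; ls; python3 - <<'E'
from rig import bot,capture,camera_model
import cv2
for n in("scene","top"):
    cv2.imwrite(f"pics/{n}0.png",capture(n)[:,:,::-1]); print(n,camera_model(n))
print(bot.read_state(),bot.hold_point_z)
E
```

```text
pics
scene {'vertical_fov': 57.60292038425496, 'cx': 281.8782444970904, 'cy': 209.65736014297073, 'position': array([0.94214251, 0.60463382, 0.81848587]), 'rotation': array([[-0.78116399,  0.45333775, -0.42926414],
       [ 0.62410023,  0.58550127, -0.51738493],
       [ 0.01678458, -0.67206633, -0.7403007 ]])}
top {'vertical_fov': 55.39228400131824, 'cx': 287.22333969723417, 'cy': 203.57934511390673, 'position': array([0.38441886, 0.11213004, 1.0335899 ]), 'rotation': array([[-0.00598539, -0.98685851,  0.16147585],
       [-0.99984673,  0.00856283,  0.01527056],
       [-0.01645257, -0.1613597 , -0.98675851]])}
{'time_s': 0.1, 'joint_positions': array([-8.24778968e+01,  3.02726280e+01,  8.21473954e+01, -2.02763671e-03,
        6.76890303e+01, -1.02265799e+01]), 'qvel': array([ 0.02566924, -0.08224057, -0.12677833,  0.04135092, -0.01433679,
        0.07324525]), 'tau': array([-2.79934147e-04, -4.40985167e+01, -1.77150482e+01,  6.34285226e-02,
        5.33457811e-02, -4.77194101e-05]), 'position': array([ 0.19046695, -0.59459685,  0.22168949]), 'tcp_rot': array([[ 9.52398744e-01,  3.04854970e-01, -2.81622036e-04],
       [ 3.04854947e-01, -9.52396932e-01,  1.88267843e-03],
       [ 3.05727913e-04, -1.87891444e-03, -9.99998188e-01]]), 'force': array([ 0.06250108, -0.56220254,  0.06863567]), 'moment': array([-0.04087612, -0.04188869,  0.01894246]), 'grasp_force': 0.0, 'opening': 1.0012631196362491} -0.0187
```

View pics/scene0.png

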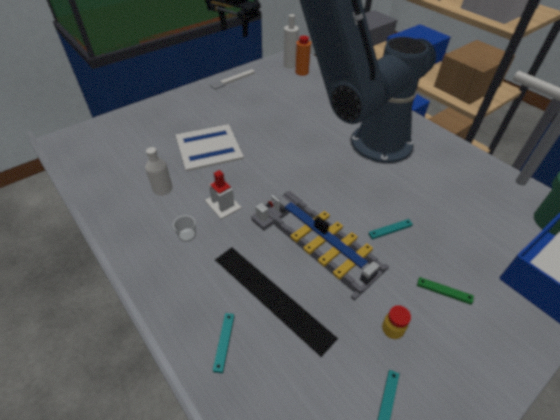

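View pics/top0.png

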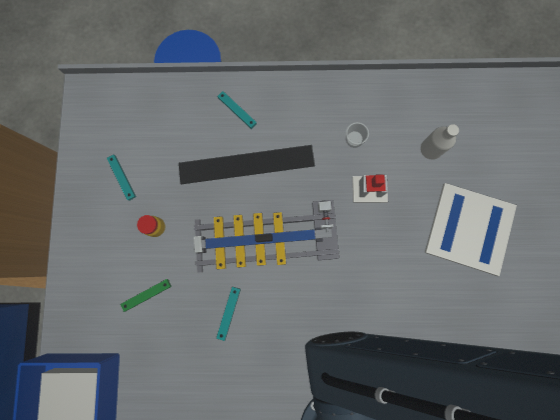

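The scene shows 4 yellow slats under the blue bar, rack centre at top≈(262,240). The latch block and red collar are near (325,212), the tool in its stand at (375,184), the mat at (247,165) and the board at (472,228).

Could be mistaken for a slat: turquoise slats at top (237,110), (121,177), (229,313) and green at (146,295). I choose the yellow ones at x≈219, 239, 259 and 280. For the tool, red also appears on the jar lid (148,225), the tool handle (375,184) and the collar (326,218). I choose the handle on the stand, and check it in a crop.

```bash
cat > h.py <<'E'
import numpy as np,cv2
from rig import bot,capture,camera_model
def ray(n,uv):
    c=camera_model(n); f=210/np.tan(np.radians(c['vertical_fov']/2))
    d=c['rotation']@np.array([(uv[0]-c['cx'])/f,(uv[1]-c['cy'])/f,1]); return c['position'],d
def onz(n,uv,z):
    p,d=ray(n,uv); return p+d*(z-p[2])/d[2]
def tri(a,b):
    (p,d),(q,e)=ray("top",a),ray("scene",b)
    t=np.linalg.lstsq(np.c_[d,-e],q-p,rcond=None)[0]; A=p+d*t[0];B=q+e*t[1]
    return (A+B)/2,np.linalg.norm(A-B)
def proj(n,P):
    c=camera_model(n); f=210/np.tan(np.radians(c['vertical_fov']/2))
    v=c['rotation'].T@(np.array(P)-c['position']); return np.array([c['cx']+f*v[0]/v[2],c['cy']+f*v[1]/v[2]])
def hsv(n,lo,hi,im=None):
    im=capture(n) if im is None else im
    return cv2.inRange(cv2.cvtColor(im,cv2.COLOR_RGB2HSV),np.array(lo),np.array(hi))
def blobs(m,amin=30):
    out=[]
    for c in cv2.findContours(m,cv2.RETR_EXTERNAL,cv2.CHAIN_APPROX_NONE)[0]:
        if cv2.contourArea(c)>=amin: out.append((cv2.contourArea(c),cv2.minAreaRect(c),c))
    return sorted(out,key=lambda o:-o[0])
E
python3 - <<'E'
from h import *
im=cv2.imread("pics/top0.png"); 
a=cv2.resize(im[165:285,185:400],None,fx=3.7,fy=3.7,interpolation=cv2.INTER_CUBIC)
cv2.imwrite("pics/crop1.png",a)
s=cv2.imread("pics/scene0.png")
cv2.imwrite("pics/crop2.png",cv2.resize(s[160:300,195:395],None,fx=4,fy=4,interpolation=cv2.INTER_CUBIC))
for n,i in(("top",im),("scene",s)):
    r=i[:,:,::-1]
    for nm,lo,hi in(("yellow",(18,130,100),(32,255,255)),("blue",(105,120,50),(125,255,255)),("white",(0,0,190),(180,40,255)),("black",(0,0,0),(180,255,38)),("red",(0,180,90),(6,255,255)),("red2",(172,180,90),(180,255,255))):
        for A,q,c in blobs(hsv(n,lo,hi,r),8)[:10]: print(n,nm,A,np.round(q[0],1),np.round(q[1],1),round(q[2]))
E
```

```text
top yellow 156.5 [280.2 253.1] [22.   8.6] 84
top yellow 154.0 [240. 256.] [20.5  8.8] 86
top yellow 153.0 [220. 258.] [20.  8.] 90
top yellow 151.0 [260.  254.1] [20.5  8.7] 86
top yellow 150.0 [218.2 226.9] [20.2  8.6] 87
top yellow 147.5 [238. 225.] [20.  8.] 90
top yellow 146.5 [258.  223.5] [21.  8.] 90
top yellow 133.0 [277.9 222. ] [19.6  8.3] 85
top yellow 95.0 [157.1 228.1] [12.3 19.7] 22
top blue 5564.0 [ 59.  361.5] [115. 118.] 90
top blue 1643.5 [186.7  45.9] [31.9 66.1] 89
top blue 730.0 [259.8 238.6] [  9.2 108.5] 85
top blue 473.5 [490.5 234.6] [ 9.5 57.2] 14
top blue 457.5 [451.9 222.4] [ 9.3 56.5] 15
top white 260.0 [448.6 249.6] [42.  17.3] 18
top black 1204.5 [422.4 349.2] [133.1  16.3] 6
top black 1112.5 [522.5 361.2] [76.3 20. ] 8
top black 699.0 [413.5 403.7] [66.3 13.1] 14
top black 508.5 [ 31.1 330. ] [57.7 22.4] 82
top black 493.5 [348.  384.9] [57.4 11.3] 17
top black 280.5 [337.  337.3] [ 8.6 52.5] 83
top black 225.0 [476.5 414.5] [ 9. 45.] 90
top black 62.5 [516.9 373.6] [85.5  8.3] 12
top black 14.5 [319.5 400.7] [13.   2.8] 22
scene yellow 160.0 [343.5 2
[... 711 characters left out ...]
.5 42.2] 78
scene blue 39.0 [204.5 136.1] [ 2.  39.8] 79
scene black 2825.5 [274.9 300.4] [141.8  23.2] 41
scene black 2391.5 [158.   33.5] [ 67. 202.] 90
scene black 1911.0 [329.   40.1] [91.5 30.3] 74
scene black 898.0 [501.5  69.1] [  8.4 156. ] 25
scene black 820.0 [346.5 103. ] [39.8 27.7] 63
scene black 325.0 [367.  50.] [61.1  7.7] 77
scene black 306.5 [407.   45.4] [34.6 13.3] 7
scene black 256.0 [545.2  47.4] [ 5.9 59.5] 28
scene black 242.5 [507.4 119.2] [ 6.4 73.4] 28
scene black 116.0 [321.  224.9] [15.5  9.8] 39
scene red 272.0 [399.3 315.9] [20.1 17.4] 27
scene red 54.5 [219.9 186.8] [14.2  8.7] 6
scene red 19.5 [218.1 174.1] [4.7 5.5] 56
scene red 14.5 [304.   39.5] [5. 6.] 90
```

View pics/crop1.png

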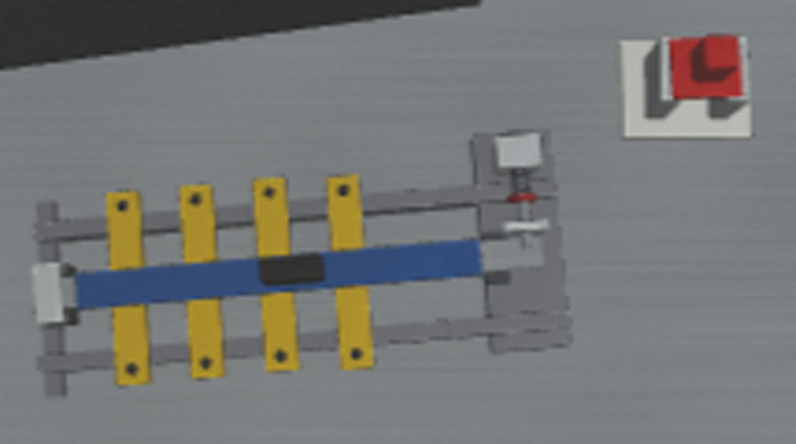

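View pics/crop2.png

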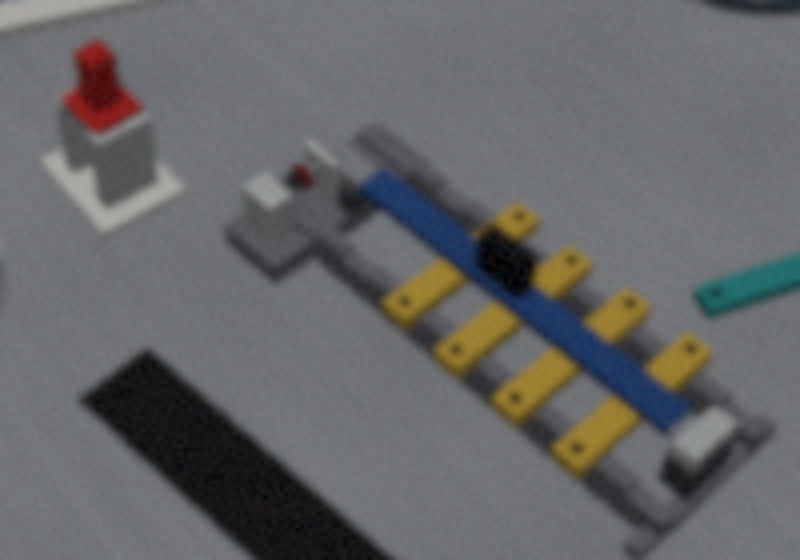

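Crop 1 (top): the 4 slats occupy four notches, with the fifth (near the latch) empty. The red collar is at crop (521,197), the lug at (525,228), the grip at (292,269), and the tool flange at (707,67) with the handle top at (720,48). Crop 2 confirms the red handle and flange sitting on two cheeks. Next I measure poses.

```bash
python3 - <<'E'
from h import *
im=cv2.imread("pics/top0.png")[:,:,::-1].copy(); s=cv2.imread("pics/scene0.png")[:,:,::-1].copy()
np.set_printoptions(precision=4,suppress=True)
def rectz(c,z):
    P=np.array([onz("top",p,z)[:2] for p in c.reshape(-1,2).astype(float)],np.float32); return cv2.minAreaRect(P*1000)
y=blobs(hsv("top",(18,130,100),(32,255,255),im),100)
y=[b for b in y if b[1][0][0]>200]
xs=sorted(y,key=lambda b:b[1][0][0])
for i in range(0,8,2): print("slat",rectz(np.vstack([xs[i][2],xs[i+1][2]]),.040))
bl=[b for b in blobs(hsv("top",(105,120,50),(125,255,255),im),300) if 200<b[1][0][0]<520]
for b in bl: print("blue",rectz(b[2],.012 if b[1][0][0]>400 else .0475))
# mat
g=cv2.cvtColor(im,cv2.COLOR_RGB2GRAY)
m=(g<62).astype(np.uint8)*255; m[:130]=0;m[200:]=0;m[:,:170]=0;m[:,330:]=0
b=blobs(m,500)[0]; print("mat",rectz(b[2],.004))
m=(g>150).astype(np.uint8)*255; m[:,:420]=0;m[:175]=0;m[290:]=0
b=blobs(m,100); print("board",rectz(np.vstack([q[2] for q in b]),.012))
m=(g>150).astype(np.uint8)*255; m[:170]=0;m[210:]=0;m[:,:345]=0;m[:,400:]=0
b=blobs(m,20); print("standbase",rectz(np.vstack([q[2] for q in b]),.003))
hs=cv2.cvtColor(im,cv2.COLOR_RGB2HSV)
m=(((hs[:,:,0]<8)|(hs[:,:,0]>170))&(hs[:,:,1]>150)&(hs[:,:,2]>60)).astype(np.uint8)*255; m[:,:300]=0
for b in blobs(m,2): print("red",b[0],b[1],rectz(b[2],.081))
print("handle top",onz("top",(379.6,178.2),.127),"collar",onz("top",(185+521/3.7,165+197/3.7),.060), "lugtop",onz("top",(185+525/3.7,165+228/3.7),.062))
print("grip",onz("top",(185+292/3.7,165+267/3.7),.072),"staple roof",onz("top",(185+48/3.7,165+293/3.7),.056))
print("scene collar tri",tri((185+521/3.7,165+197/3.7),(195+302/4,160+176/4)))
print("grip tri",tri((185+292/3.7,165+267/3.7),(195+506/4,160+255/4)))
print("jar",onz("top",(148,225),.07),"cup",onz("top",(357,130),.05),"bottle",onz("top",(452,130),.15))
E
```

```text
slat ((451.192626953125, 297.4329528808594), (128.3765106201172, 21.585594177246094), 4.511586666107178)
slat ((455.7804260253906, 247.92636108398438), (128.38375854492188, 21.640344619750977), 4.494593143463135)
slat ((460.16888427734375, 198.29188537597656), (128.36106872558594, 21.41455841064453), 4.400842189788818)
slat ((460.86944580078125, 148.2970428466797), (129.01641845703125, 21.336332321166992), 4.385242938995361)
blue ((458.9155578613281, 195.556640625), (22.764955520629883, 267.29522705078125), 4.412681579589844)
blue ((468.1446533203125, -386.93023681640625), (23.25273895263672, 147.26148986816406), 71.52857971191406)
blue ((499.9285583496094, -292.12762451171875), (22.936567306518555, 147.8318328857422), 71.49658203125)
mat ((660.0003662109375, 237.2239990234375), (57.86081314086914, 356.5176696777344), 7.34564733505249)
board ((484.11724853515625, -340.1941833496094), (188.36155700683594, 187.9319610595703), 71.40119171142578)
standbase ((591.3822021484375, -88.60498046875), (88.29420471191406, 66.77314758300781), 89.49658966064453)
red 175.5 ((375.04656982421875, 182.79136657714844), (15.443891525268555, 17.734050750732422), 86.633544921875) ((589.5933227539062, -86.45040893554688), (38.1939811706543, 42.51614761352539), 2.9058589935302734)
handle top [ 0.5904 -0.0878  0.127 ] collar [0.5066 0.033  0.06  ] lugtop [0.4857 0.0309 0.062 ]
grip [0.4604 0.1836 0.072 ] staple roof [0.4457 0.3461 0.056 ]
scene collar tri (array([0.508 , 0.032 , 0.0498]), np.float64(0.000402707516839613))
grip tri (array([0.4602, 0.1836, 0.073 ]), np.float64(0.00028629749696966716))
jar [0.4922 0.4662 0.07  ] cup [ 0.7348 -0.0525  0.05  ] bottle [ 0.6966 -0.2528  0.15  ]
```

apply_moves(plan="0 0 0 0 0 -.0198;0 0 0 0 0 -.0198;0 0 0 0 0 -.0198;0 0 0 0 0 -.0198;0 0 0 0 0 -.0198;0 0 0 0 0 -.0198;0 0 0 0 0 -.0198;0 0 0 0 0 -.0198;0 0 0 0 0 -.0198;0 0 0 0 0 -.0198", gripper=0.2)

```text
time_s: 0.93
position: [0.1905, -0.5948, 0.222]
tcp_rot: [[0.011, 1.0, -0.0], [1.0, -0.011, 0.001], [0.001, -0.0, -1.0]]
force: [-0.2, -0.2, 0.7]
opening: 0.604
grasp_force: 0.0
```

apply_moves(plan=".56 .44 0 0 0 -.0026;.56 .44 0 0 0 0;.56 .44 0 0 0 0;.56 .44 0 0 0 0;.56 .44 0 0 0 0;.56 .44 0 0 0 0;.56 .44 0 0 0 0;.56 .44 0 0 0 0;.56 .44 0 0 0 0")

```text
time_s: 1.68
position: [0.3898, -0.342, 0.2223]
tcp_rot: [[0.001, 1.0, -0.0], [1.0, -0.001, 0.001], [0.001, -0.0, -1.0]]
force: [-0.6, -0.1, -0.5]
opening: 0.6
grasp_force: 0.0
```

apply_moves(plan=".56 .44 0 0 0 0;.56 .44 0 0 0 0;.56 .44 0 0 0 0;.56 .44 0 0 0 0;.56 .44 0 0 0 0;.56 .44 0 0 0 0;.56 .44 0 0 0 0;.56 .44 0 0 0 0;.2 .2 0 0 0 0;0 0 0 0 0 0")

```text
time_s: 2.52
position: [0.577, -0.1072, 0.2221]
tcp_rot: [[-0.004, 1.0, 0.001], [1.0, 0.004, 0.0], [0.0, 0.001, -1.0]]
force: [-0.4, -0.7, 0.6]
opening: 0.603
grasp_force: 0.0
```

apply_moves(plan=".39 .26 0 0 0 0;0 0 .66 0 0 0;0 0 .66 0 0 0;0 0 .66 0 0 0;0 0 .4 0 0 0;0 0 .2 0 0 0;0 0 .08 0 0 0;0 0 0 0 0 0")

```text
time_s: 3.18
position: [0.5878, -0.0912, 0.0891]
tcp_rot: [[0.002, 1.0, -0.001], [1.0, -0.002, 0.0], [0.0, -0.001, -1.0]]
force: [1.0, -0.2, 0.2]
opening: 0.604
grasp_force: 0.0
```

apply_moves(plan="0 0 0 0 0 0;0 0 0 0 0 0;0 0 0 0 0 0;0 0 0 0 0 0;0 0 0 0 0 0;0 0 0 0 0 0", gripper=-1)

```text
time_s: 3.68
position: [0.5892, -0.0906, 0.0904]
tcp_rot: [[0.0, 1.0, 0.002], [1.0, -0.0, -0.001], [-0.001, 0.002, -1.0]]
force: [0.6, -0.1, 2.7]
opening: 0.248
grasp_force: 30.0
```

apply_moves(plan="0 0 -.3 0 0 0;0 0 -.6 0 0 0;0 0 -.7 0 0 0;0 0 -.6 0 0 0;.46 -.36 0 0 0 0;.46 -.36 0 0 0 0;.46 -.36 0 0 0 0;.46 -.36 0 0 0 0;.46 -.36 0 0 0 -.0122;.08 -.02 0 0 0 0")

```text
time_s: 4.52
position: [0.4914, 0.0323, 0.199]
tcp_rot: [[-0.081, 0.997, -0.007], [0.997, 0.081, 0.002], [0.003, -0.007, -1.0]]
force: [-0.8, 0.8, -1.7]
opening: 0.248
grasp_force: 30.0
```

apply_moves(plan="0 0 .4 0 0 0;0 0 .4 0 0 0;0 0 0 0 0 0;0 0 0 0 0 0")

```text
time_s: 4.85
position: [0.4964, 0.0287, 0.1589]
tcp_rot: [[-0.076, 0.997, -0.003], [0.997, 0.076, 0.0], [0.001, -0.003, -1.0]]
force: [0.9, -0.3, -2.0]
opening: 0.251
grasp_force: 30.0
```

```bash
python3 - <<'E'
from h import *
a=capture("scene");b=capture("top")
cv2.imwrite("pics/s1.png",a[:,:,::-1]);cv2.imwrite("pics/t1.png",b[:,:,::-1])
A=cv2.resize(a[130:240,210:340],None,fx=4.6,fy=4.6,interpolation=cv2.INTER_CUBIC)
B=cv2.resize(b[160:270,290:360],None,fx=4.6,fy=4.6,interpolation=cv2.INTER_CUBIC)[:506,:198]
cv2.imwrite("pics/c3.png",np.hstack([A,B])[:,:,::-1]); s=bot.read_state();print(s['position'],s['joint_positions'])
for t in(.049,.062,.075): print(t,[proj(n,(.498,.0316,t)).round(1) for n in("scene","top")])
E
```

```text
[0.49785365 0.028334   0.16016384] [-9.60279052e+00  2.58856641e+01  1.03710342e+02 -3.09060745e-03
  5.03401247e+01 -1.39356008e+01]
0.049 [array([273.3, 202.5]), array([326.1, 222.2])]
0.062 [array([273.4, 199.3]), array([326.5, 221.6])]
0.075 [array([273.4, 196. ]), array([326.9, 221. ])]
```

View pics/c3.png

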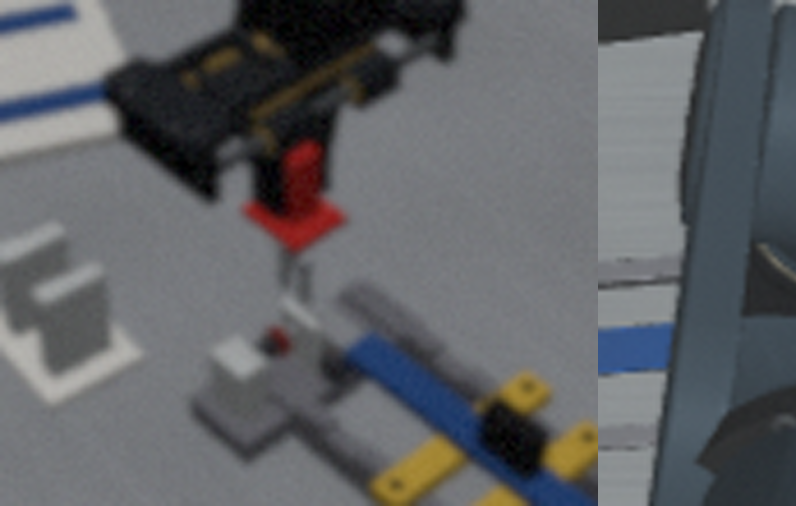

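```bash
python3 - <<'E'
from h import *
np.set_printoptions(precision=4,suppress=True)
def corners(f,z,box):
    im=cv2.imread(f)[:,:,::-1].copy(); im=cv2.resize(im,None,fx=4,fy=4,interpolation=cv2.INTER_CUBIC)
    h=cv2.cvtColor(im,cv2.COLOR_RGB2HSV).astype(int)
    m=(((h[:,:,0]<9)|(h[:,:,0]>168))&(h[:,:,1]>140)&(h[:,:,2]>50)).astype(np.uint8)*255
    k=np.zeros_like(m);x0,y0,x1,y1=[4*v for v in box];k[y0:y1,x0:x1]=m[y0:y1,x0:x1]
    c=max(cv2.findContours(k,0,1)[0],key=cv2.contourArea).reshape(-1,2)
    L=c[c[:,0].argmin()];R=c[c[:,0].argmax()];B=c[c[:,1].argmax()]
    px=[(p+.5)/4-.5 for p in(L,R,B)]
    w=[onz("scene",p,z)[:2] for p in px]; print(np.round(px,1).tolist(),w,"centre",(w[0]+w[1])/2,"sides",np.linalg.norm(w[0]-w[2]),np.linalg.norm(w[1]-w[2]))
corners("pics/scene0.png",.080,(200,160,245,210))
corners("pics/s1.png",.150,(255,155,290,190))
corners("pics/s1.png",.052,(264,198,276,210))
im=cv2.imread("pics/scene0.png")[:,:,::-1].copy(); h=cv2.cvtColor(im,cv2.COLOR_RGB2HSV).astype(int)
h0=h[190:215,262:282]; r=((h0[:,:,0]<10)|(h0[:,:,0]>165))&(h0[:,:,1]>90)
ys,xs=np.where(r); u=(xs.mean()+262,ys.mean()+190); print(len(xs),u,onz("scene",u,.052))
E
```

```text
[[211.4, 184.1], [228.9, 186.9], [218.4, 191.9]] [array([ 0.6087, -0.1056]), array([ 0.5764, -0.067 ]), array([ 0.6096, -0.0681])] centre [ 0.5926 -0.0863] sides 0.03750124380771277 0.03321097210433351
[[263.4, 175.4], [283.6, 177.4], [273.1, 183.9]] [array([0.5178, 0.0153]), array([0.4813, 0.0529]), array([0.5172, 0.0555])] centre [0.4996 0.0341] sides 0.04015946079296792 0.03603634031598029
[[269.6, 202.4], [271.4, 204.9], [270.9, 204.9]] [array([0.5075, 0.0271]), array([0.5094, 0.0375]), array([0.5105, 0.0367])] centre [0.5084 0.0323] sides 0.01003514758262269 0.0013694937163523922
13 (np.float64(270.53846153846155), np.float64(203.69230769230768)) [0.5085 0.0326 0.052 ]
```

apply_moves(plan="-.02 0 .2 0 0 0;0 0 .2 0 0 0;0 0 .1 0 0 0;0 0 .08 0 0 0;0 0 .06 0 0 0;0 0 .06 0 0 0;0 0 0 0 0 0;0 0 0 0 0 0")

```text
time_s: 5.62
position: [0.4973, 0.0277, 0.1247]
tcp_rot: [[-0.076, 0.997, 0.0], [0.997, 0.076, 0.0], [0.0, 0.0, -1.0]]
force: [-0.9, -0.2, -0.5]
opening: 0.251
grasp_force: 30.0
```

apply_moves(plan="0 0 .08 0 0 0;0 0 .08 0 0 0;0 0 .08 0 0 0;0 0 .08 0 0 0;0 0 0 0 0 0;0 0 0 0 0 0")

```text
time_s: 6.12
position: [0.4972, 0.0277, 0.1082]
tcp_rot: [[-0.076, 0.997, -0.0], [0.997, 0.076, 0.0], [0.0, -0.0, -1.0]]
force: [0.9, -0.1, -1.0]
opening: 0.25
grasp_force: 30.0
```

```bash
python3 - <<'E'
from h import *
s=bot.read_state();print(s['position'],s['force'],s['moment'])
a=capture("scene");cv2.imwrite("pics/s2.png",cv2.resize(a[150:220,235:315],None,fx=7,fy=7,interpolation=cv2.INTER_CUBIC)[:,:,::-1])
E
```

```text
[0.49717104 0.02766227 0.1082061 ] [ 0.90213235 -0.13252071 -1.0218242 ] [ 0.04712105 -0.16401428  0.03931723]
```

View pics/s2.png

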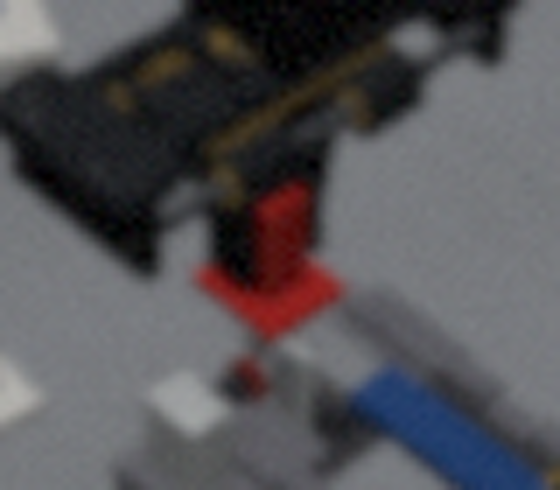

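The fork is down between the lug and the red collar (crop ≈(255,370)), with no contact force. Now I push to +x.

apply_moves(plan="0 .04 0 0 0 0;0 .04 0 0 0 0;0 .04 0 0 0 0;0 .04 0 0 0 0;0 .04 0 0 0 0;0 .04 0 0 0 0;0 0 0 0 0 0")

```text
time_s: 6.75
position: [0.5064, 0.0287, 0.1081]
tcp_rot: [[-0.077, 0.997, -0.007], [0.997, 0.077, 0.0], [0.001, -0.007, -1.0]]
force: [-5.2, -1.1, 1.4]
opening: 0.257
grasp_force: 30.0
```

apply_moves(plan="0 .04 0 0 0 0;0 .02 0 0 0 0;0 0 0 0 0 0;0 0 0 0 0 0")

```text
time_s: 7.08
position: [0.5088, 0.029, 0.1081]
tcp_rot: [[-0.077, 0.997, -0.007], [0.997, 0.077, 0.0], [0.001, -0.007, -1.0]]
force: [-5.8, -1.6, 1.7]
opening: 0.249
grasp_force: 30.0
```

```bash
python3 - <<'E'
from h import *
s=bot.read_state();print(s['position'],s['force'],s['moment'])
a=capture("scene");cv2.imwrite("pics/s3.png",cv2.resize(a[150:220,235:345],None,fx=6,fy=6,interpolation=cv2.INTER_CUBIC)[:,:,::-1])
E
```

```text
[0.50884    0.02898414 0.1080785 ] [-5.77402304 -1.57230482  1.71955394] [-0.30970481  1.1189779   0.03721409]
```

View pics/s3.png

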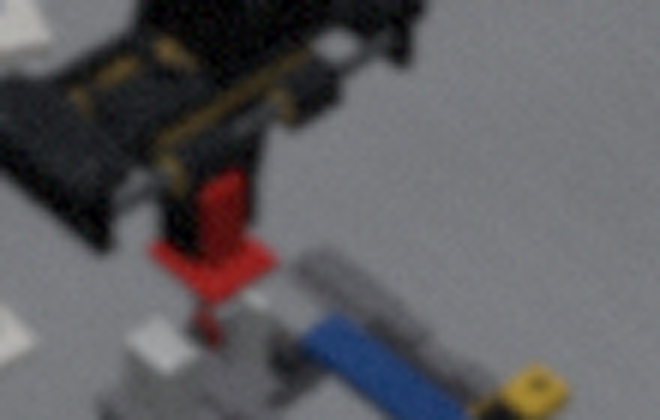

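```bash
cat > pop.py <<'E'
from h import *
for im in(cv2.imread("pics/scene0.png")[:,:,::-1].copy(),capture("scene")):
    m=hsv("scene",(105,120,50),(125,255,255),im); m[:195]=0;m[270:]=0;m[:,:270]=0;m[:,400:]=0
    c=max(cv2.findContours(m,0,1)[0],key=cv2.contourArea).reshape(-1,2); print(c[c[:,0].argmin()],c[c[:,1].argmin()],c[c[:,1].argmax()])
s=bot.read_state();print(s['position'],s['force'])
E
python3 pop.py
```

```text
[285 207] [290 203] [360 266]
[285 207] [290 203] [360 266]
[0.50883432 0.02897761 0.10808096] [-5.9262968  -1.377834    0.48480224]
```

apply_moves(plan="0 .03 0 0 0 0;0 0 0 0 0 0;0 0 0 0 0 0")

```text
time_s: 7.43
position: [0.5104, 0.0291, 0.1081]
tcp_rot: [[-0.077, 0.997, -0.007], [0.997, 0.077, 0.0], [0.001, -0.007, -1.0]]
force: [-3.7, -2.1, 1.7]
opening: 0.246
grasp_force: 30.0
```

```bash
python3 pop.py
```

```text
[285 207] [290 203] [360 266]
[286 205] [291 201] [360 266]
[0.51077564 0.02909368 0.10812037] [-3.93313549 -0.55204     0.78861954]
```

apply_moves(plan="0 .02 0 0 0 0;0 0 0 0 0 0;0 0 0 0 0 0;0 0 0 0 0 0")

```text
time_s: 7.82
position: [0.5124, 0.0292, 0.1081]
tcp_rot: [[-0.076, 0.997, -0.005], [0.997, 0.076, 0.0], [0.001, -0.005, -1.0]]
force: [-4.7, -0.7, 1.0]
opening: 0.251
grasp_force: 30.0
```

```bash
python3 pop.py
```

```text
[285 207] [290 203] [360 266]
[286 202] [290 199] [360 266]
[0.5124193  0.0291957  0.10809858] [-4.5127833  -1.53781824  0.92336697]
```

apply_moves(plan="0 .025 0 0 0 0;0 0 0 0 0 0;0 0 0 0 0 0;0 0 0 0 0 0")

```text
time_s: 8.2
position: [0.5135, 0.0293, 0.1081]
tcp_rot: [[-0.076, 0.997, -0.005], [0.997, 0.076, 0.0], [0.001, -0.005, -1.0]]
force: [-4.8, -1.4, 2.1]
opening: 0.254
grasp_force: 30.0
```

```bash
python3 pop.py
```

```text
[285 207] [290 203] [360 266]
[286 202] [290 199] [360 266]
[0.51348247 0.02931408 0.10810069] [-5.76368252 -0.90601676  0.91890011]
```

apply_moves(plan="0 -.1 0 0 0 0;0 -.1 0 0 0 0;0 -.09 0 0 0 0;0 0 0 0 0 0;0 0 -.3 0 0 0;0 0 -.5 0 0 0;0 0 -.6 0 0 0;0 0 -.44 0 0 0;0 0 0 0 0 .0122;0 0 0 0 0 0")

```text
time_s: 9.08
position: [0.5047, 0.0276, 0.203]
tcp_rot: [[0.002, 1.0, 0.009], [1.0, -0.002, -0.001], [-0.001, 0.009, -1.0]]
force: [-0.8, 0.4, -0.1]
opening: 0.252
grasp_force: 30.0
```

apply_moves(plan="-.4 .3 0 0 0 0;-.4 .3 0 0 0 0;-.4 .3 0 0 0 0;-.4 .3 0 0 0 0;-.4 .3 0 0 0 0;-.37 .3 0 0 0 0;0 0 0 0 0 0;0 0 0 0 0 0")

```text
time_s: 9.75
position: [0.5923, -0.0918, 0.1996]
tcp_rot: [[0.001, 1.0, 0.001], [1.0, -0.001, 0.0], [0.0, 0.001, -1.0]]
force: [-1.4, 0.3, -2.2]
opening: 0.249
grasp_force: 30.0
```

```bash
python3 pop.py; python3 - <<'E'
from h import *
print(bot.read_state()['tcp_rot'])
a=capture("scene");b=capture("top")
print([proj("scene",(.59,-.0875,z)).round(0) for z in(.03,.13,.22)])
cv2.imwrite("pics/s4.png",cv2.resize(a[90:220,170:270],None,fx=5,fy=4.6,interpolation=cv2.INTER_CUBIC)[:,:,::-1])
E
```

```text
[285 207] [290 203] [360 266]
[286 202] [290 199] [360 266]
[ 0.59119565 -0.09067934  0.19956685] [-0.66119321  0.32747184 -1.55821615]
[[ 4.72471227e-04  9.99999477e-01 -9.06819054e-04]
 [ 9.99999489e-01 -4.71660446e-04  8.94098783e-04]
 [ 8.93670605e-04 -9.07241026e-04 -9.99999189e-01]]
[array([222., 197.]), array([219., 171.]), array([215., 144.])]
```

View pics/s4.png

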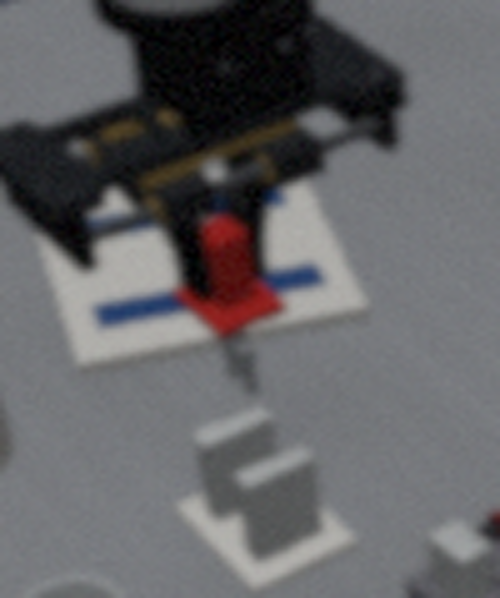

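Crop: the tool is held nearly upright above the two cheek tops at (232,425) and (275,465), with its prong tips at (248,390). I lower it in and release.

apply_moves(plan="0 -.04 .4 0 0 0;0 0 .5 0 0 0;0 0 .5 0 0 0;0 0 .4 0 0 0;0 0 .2 0 0 0;0 0 .1 0 0 0;0 0 .06 0 0 0;0 0 0 0 0 0;0 0 0 0 0 0")

```text
time_s: 10.65
position: [0.5901, -0.0907, 0.0936]
tcp_rot: [[0.0, 1.0, 0.002], [1.0, -0.0, -0.001], [-0.001, 0.002, -1.0]]
force: [-0.3, -0.0, -0.9]
opening: 0.247
grasp_force: 30.0
```

apply_moves(plan="0 0 0 0 0 0;0 0 0 0 0 0;0 0 0 0 0 0;0 0 0 0 0 0", gripper=0)

```text
time_s: 10.98
position: [0.5897, -0.0908, 0.0932]
tcp_rot: [[0.001, 1.0, 0.001], [1.0, -0.001, -0.0], [-0.0, 0.001, -1.0]]
force: [0.6, 0.6, 0.7]
opening: 0.451
grasp_force: 0.0
```

apply_moves(plan="0 0 -.2 0 0 0;0 0 -.4 0 0 0;0 0 -.6 0 0 0;0 0 -.6 0 0 0;0 0 -.3 0 0 0")

```text
time_s: 11.4
position: [0.5911, -0.0911, 0.202]
tcp_rot: [[0.001, 1.0, 0.006], [1.0, -0.001, -0.002], [-0.002, 0.006, -1.0]]
force: [0.3, 0.8, 0.3]
opening: 0.498
grasp_force: 0.0
```

```bash
python3 - <<'E'
from h import *
a=capture("scene")
cv2.imwrite("pics/s5.png",a[:,:,::-1])
cv2.imwrite("pics/s5c.png",cv2.resize(a[100:270,170:370],None,fx=3.5,fy=3.5,interpolation=cv2.INTER_CUBIC)[:,:,::-1])
E
```

```text
(no output)
```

View pics/s5c.png

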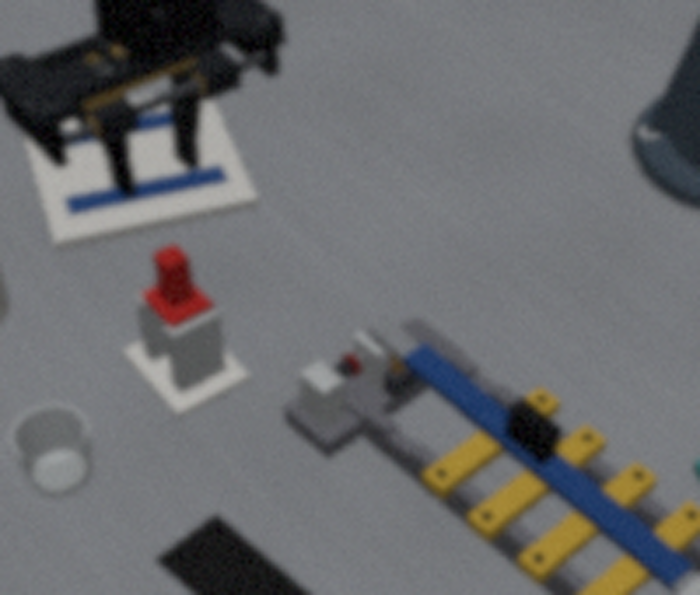

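apply_moves(plan=".68 -.33 0 0 0 0;.68 -.33 0 0 0 0;.68 -.33 0 0 0 0;.68 -.33 0 0 0 0;.68 -.33 0 0 0 0;.68 -.33 0 0 0 0;.68 -.33 0 0 0 0;.68 -.33 0 0 0 0;0 0 .5 0 0 -.0122;0 0 0 0 0 0")

```text
time_s: 12.28
position: [0.4538, 0.1829, 0.1704]
tcp_rot: [[-0.082, 0.997, -0.006], [0.997, 0.082, -0.001], [-0.001, -0.006, -1.0]]
force: [0.1, 0.0, -0.7]
opening: 0.501
grasp_force: 0.0
```

apply_moves(plan="0 0 .5 0 0 0;0 0 0 0 0 0;0 0 0 0 0 0")

```text
time_s: 12.53
position: [0.4571, 0.1806, 0.1472]
tcp_rot: [[-0.074, 0.997, -0.003], [0.997, 0.074, -0.001], [-0.0, -0.003, -1.0]]
force: [0.6, -0.7, 0.1]
opening: 0.5
grasp_force: 0.0
```

```bash
python3 - <<'E'
from h import *
a=capture("scene"); s=cv2.imread("pics/s5.png")[:,:,::-1].copy()
g=s[210:245,305:340].max(2); ys,xs=np.where(g<45); u=(xs.mean()+305,ys.mean()+210); print(len(xs),u,onz("scene",u,.080))
print(bot.read_state()['position'])
cv2.imwrite("pics/s6.png",cv2.resize(a[140:280,240:400],None,fx=4,fy=4,interpolation=cv2.INTER_CUBIC)[:,:,::-1])
E
```

```text
146 (np.float64(321.63013698630135), np.float64(222.8972602739726)) [0.46247041 0.18574753 0.08      ]
[0.45794979 0.18073488 0.14794938]
```

View pics/s6.png

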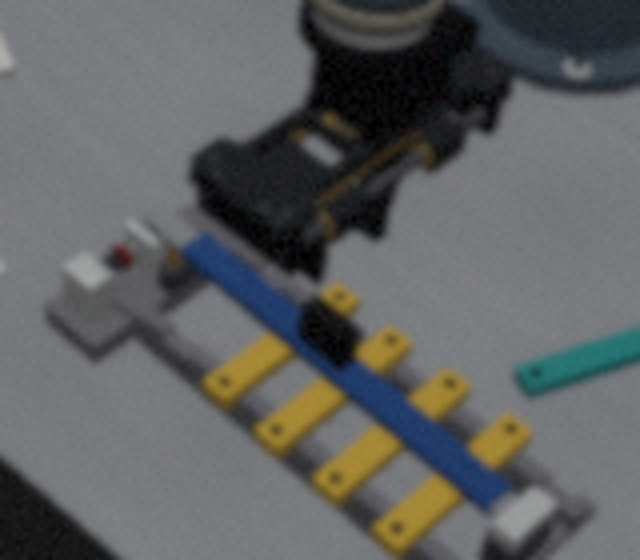

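The open fingers are above and behind the black grip (crop (328,330)). I descend and grasp it.

apply_moves(plan=".05 .03 .5 0 0 0;0 0 .5 0 0 0;0 0 .3 0 0 0;0 0 .2 0 0 0;0 0 .14 0 0 0;0 0 0 0 0 0")

```text
time_s: 13.08
position: [0.459, 0.1837, 0.0652]
tcp_rot: [[-0.075, 0.997, -0.001], [0.997, 0.075, -0.0], [-0.0, -0.001, -1.0]]
force: [0.2, -0.2, -0.0]
opening: 0.503
grasp_force: 0.0
```

apply_moves(plan="0 0 0 0 0 0;0 0 0 0 0 0;0 0 0 0 0 0;0 0 0 0 0 0;0 0 0 0 0 0", gripper=-1)

```text
time_s: 13.5
position: [0.4593, 0.1842, 0.0662]
tcp_rot: [[-0.076, 0.997, 0.002], [0.997, 0.076, 0.0], [0.0, 0.002, -1.0]]
force: [0.3, -0.3, 0.8]
opening: 0.205
grasp_force: 0.7
```

apply_moves(plan="0 0 0 0 0 0;0 0 0 0 0 0;0 0 0 0 0 0")

```text
time_s: 13.75
position: [0.4595, 0.1843, 0.066]
tcp_rot: [[-0.076, 0.997, 0.002], [0.997, 0.076, 0.0], [0.0, 0.002, -1.0]]
force: [1.3, -0.9, 3.3]
opening: 0.179
grasp_force: 29.9
```

apply_moves(plan="-.05 0 -.02 0 0 0;-.1 0 0 0 0 0;-.1 0 0 0 0 0;-.1 0 0 0 0 0;-.1 0 0 0 0 0;-.1 0 0 0 0 0;-.1 0 0 0 0 0;-.05 0 0 0 0 0;0 0 0 0 0 0")

```text
time_s: 14.5
position: [0.4615, 0.1483, 0.0666]
tcp_rot: [[-0.076, 0.997, -0.0], [0.997, 0.076, -0.001], [-0.001, -0.0, -1.0]]
force: [-0.6, -1.8, 0.8]
opening: 0.183
grasp_force: 29.9
```

apply_moves(plan="0 0 -.2 0 0 0;0 0 -.4 0 0 0;0 0 -.6 0 0 0;0 0 -.6 0 0 0;.245 .6 0 0 0 0;.245 .69 0 0 0 0;.245 .7 0 0 0 0;.245 .7 0 0 0 0;.245 .7 0 0 0 0;.245 .7 0 0 0 -.0082")

```text
time_s: 15.33
position: [0.6604, 0.2389, 0.1568]
tcp_rot: [[-0.128, 0.992, -0.001], [0.992, 0.128, -0.0], [-0.0, -0.001, -1.0]]
force: [1.2, 0.0, -1.7]
opening: 0.186
grasp_force: 29.9
```

apply_moves(plan="0 0 0 0 .011 0;0 0 0 0 0 0;0 0 0 0 0 0")

```text
time_s: 15.58
position: [0.6584, 0.237, 0.1557]
tcp_rot: [[-0.125, 0.992, -0.012], [0.99, 0.126, 0.066], [0.068, -0.004, -0.998]]
force: [0.4, 0.9, -1.1]
opening: 0.18
grasp_force: 29.9
```

```bash
python3 - <<'E'
from h import *
a=capture("scene"); s=bot.read_state();print(s['position'],s['tcp_rot'])
m=hsv("scene",(105,120,50),(125,255,255),a); m[:170]=0;m[:,420:]=0
c=max(cv2.findContours(m,0,1)[0],key=cv2.contourArea).reshape(-1,2)
for k in(c[c[:,0].argmin()],c[c[:,1].argmax()],c[c[:,0].argmax()],c[c[:,1].argmin()]): print(k)
cv2.imwrite("pics/s7.png",cv2.resize(a[140:380,160:400],None,fx=2.5,fy=2.5,interpolation=cv2.INTER_CUBIC)[:,:,::-1])
E
```

```text
[0.65797273 0.2373202  0.15599717] [[-0.12596059  0.99196183 -0.01206911]
 [ 0.98972351  0.12648783  0.06669483]
 [ 0.06768532 -0.00354417 -0.99770042]]
[271 265]
[321 307]
[328 300]
[281 262]
```

View pics/s7.png

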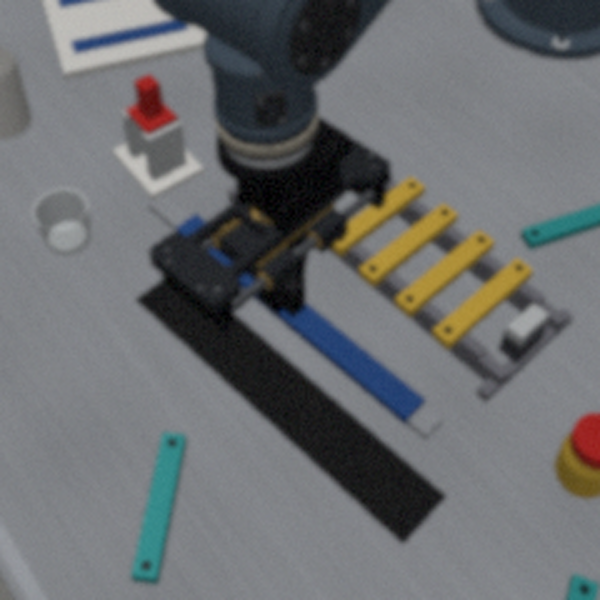

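```bash
python3 - <<'E'
from h import *
for z in(.1,.11,.12,.13,.14,.15): print(z,proj("scene",(.641,.370,z)).round(1),proj("scene",(.675,.104,z)).round(1))
E
```

```text
0.1 [319.3 311.7] [233.  238.6]
0.11 [319.8 309.3] [232.7 236. ]
0.12 [320.2 306.9] [232.4 233.3]
0.13 [320.7 304.5] [232.  230.6]
0.14 [321.2 302. ] [231.7 227.9]
0.15 [321.6 299.5] [231.3 225.1]
```

apply_moves(plan="-.1 .02 .5 0 0 0;-.1 .02 .6 0 0 0;-.1 0 .6 0 0 0;0 0 .4 0 0 0;0 0 .2 0 0 0;0 0 .12 0 0 0;0 0 .06 0 0 0;0 0 0 0 0 0;0 0 0 0 0 0")

```text
time_s: 16.38
position: [0.6635, 0.2323, 0.0334]
tcp_rot: [[-0.127, 0.992, -0.006], [0.989, 0.127, 0.069], [0.069, 0.003, -0.998]]
force: [-0.1, 0.1, -1.4]
opening: 0.18
grasp_force: 29.9
```

apply_moves(plan="0 0 .06 0 0 0;0 0 .06 0 0 0;0 0 .04 0 0 0;0 0 .04 0 0 0;0 0 0 0 0 0;0 0 0 0 0 0")

```text
time_s: 16.88
position: [0.6623, 0.2326, 0.0216]
tcp_rot: [[-0.127, 0.992, -0.009], [0.99, 0.127, 0.068], [0.069, -0.0, -0.998]]
force: [-0.4, -0.3, -1.4]
opening: 0.185
grasp_force: 29.9
```

```bash
python3 - <<'E'
from h import *
a=capture("scene"); s=bot.read_state();print(s['position'],s['force'])
m=hsv("scene",(105,120,50),(125,255,255),a); m[:200]=0;m[:,420:]=0
c=max(cv2.findContours(m,0,1)[0],key=cv2.contourArea).reshape(-1,2)
print(c[c[:,0].argmin()],c[c[:,1].argmax()],c[c[:,0].argmax()],c[c[:,1].argmin()])
r=c[c[:,0]>c[:,0].max()-9]; e=(c[c[:,1].argmax()]+c[c[:,0].argmax()])/2; print(e,onz("scene",e,.014))
print(onz("scene",e,.02))
E
```

```text
[0.66249185 0.23262256 0.02174609] [ 0.15029872  1.05459856 -2.35275164]
[269 297] [312 337] [320 329] [279 293]
[316. 333.] [0.6453218  0.37522404 0.014     ]
[0.64753554 0.37693502 0.02      ]
```

apply_moves(plan="0 0 .03 0 0 0;0 0 .03 0 0 0;0 0 .03 0 0 0;0 0 0 0 0 0;0 0 0 0 0 0")

```text
time_s: 17.35
position: [0.6628, 0.233, 0.0182]
tcp_rot: [[-0.127, 0.992, -0.008], [0.989, 0.127, 0.069], [0.069, 0.001, -0.998]]
force: [-1.4, 0.2, 4.3]
opening: 0.176
grasp_force: 30.0
```

apply_moves(plan="0 0 0 0 0 0;0 0 0 0 0 0;0 0 0 0 0 0;0 0 0 0 0 0", gripper=0)

```text
time_s: 17.68
position: [0.6623, 0.2329, 0.017]
tcp_rot: [[-0.127, 0.992, -0.009], [0.99, 0.127, 0.069], [0.069, -0.0, -0.998]]
force: [0.1, 0.9, -0.5]
opening: 0.396
grasp_force: 0.0
```

apply_moves(plan="0 0 -.1 0 -.011 0;0 0 -.4 0 0 0;0 0 -.6 0 0 0;0 0 -.7 0 0 0;0 0 -.7 0 0 0;0 0 -.7 0 0 0;-.4 -.6 0 0 0 0;-.4 -.6 0 0 0 0;0 0 0 0 0 0")

```text
time_s: 18.43
position: [0.5996, 0.1819, 0.1762]
tcp_rot: [[-0.126, 0.992, -0.012], [0.992, 0.126, -0.003], [-0.002, -0.013, -1.0]]
force: [-1.2, -0.3, -0.1]
opening: 0.498
grasp_force: 0.0
```

```bash
cat > slats.py <<'E'
from h import *
im=capture("top"); s=bot.read_state(); print(s['position'],s['joint_positions'].round(0))
def rz(c,z):
    P=np.array([onz("top",p,z)[:2] for p in c.reshape(-1,2).astype(float)],np.float32); r=cv2.minAreaRect(P*1000)
    return np.round(r[0],1),np.round(r[1],1),round(r[2],1)
import sys
z=float(sys.argv[1]) if len(sys.argv)>1 else .04
m=cv2.morphologyEx(hsv("top",(18,110,80),(34,255,255),im),cv2.MORPH_CLOSE,np.ones((3,3)))
for b in blobs(m,20): print("Y",b[0],np.round(b[1][0]),rz(b[2],z))
for b in blobs(hsv("top",(105,120,50),(125,255,255),im),100):
    if b[1][0][0]>120 and b[1][0][1]>100: print("B",b[0],np.round(b[1][0]),rz(b[2],.012))
cv2.imwrite("pics/tlast.png",im[:,:,::-1])
E
python3 slats.py
```

```text
[0.60355181 0.18354397 0.17667309] [ 7. 34. 83. -0. 63. -0.]
Y 114.5 [156. 227.] (array([489.7, 456. ]), array([36.9, 49.4]), 71.2)
B 473.5 [490. 235.] (array([ 468.1, -387. ]), array([ 23.3, 147.2]), 71.3)
B 460.5 [452. 222.] (array([ 499.9, -292.1]), array([ 22.9, 147.8]), 71.5)
```

apply_moves(plan="0 0 0 0 0 .0198;0 0 0 0 0 .0198;0 0 0 0 0 .0198;0 0 0 0 0 .0198;0 0 0 0 0 .0198;0 0 0 0 0 .0198;0 0 0 0 0 .0198;0 0 0 0 0 .0198;0 0 0 0 0 .0198;0 0 0 0 0 .0198", gripper=-0.18)

```text
time_s: 19.32
position: [0.6092, 0.1859, 0.1771]
tcp_rot: [[0.901, 0.433, 0.001], [0.433, -0.901, 0.0], [0.001, 0.0, -1.0]]
force: [-0.1, -0.7, 0.9]
opening: 0.412
grasp_force: 0.0
```

apply_moves(plan="0 0 0 0 0 .0198;0 0 0 0 0 .0198;0 0 0 0 0 .0198;0 0 0 0 0 0;-.7 .12 0 0 0 0;-.7 .12 0 0 0 0;-.7 .12 0 0 0 0;-.7 .12 0 0 0 0;0 0 0 0 0 0;0 0 0 0 0 0")

```text
time_s: 20.15
position: [0.4688, 0.1501, 0.1773]
tcp_rot: [[0.996, 0.084, -0.001], [0.084, -0.996, 0.0], [-0.001, -0.0, -1.0]]
force: [0.7, -0.3, 0.4]
opening: 0.407
grasp_force: 0.0
```

```bash
cat > sc.py <<'E'
from h import *
import sys
z=float(sys.argv[1]) if len(sys.argv)>1 else .04
im=capture("scene"); s=bot.read_state(); R=s['tcp_rot']
print("tcp",s['position'].round(4),"yaw",np.degrees(np.arctan2(R[1,0],R[0,0])).round(2),"open",round(s['opening'],3),"gf",s['grasp_force'],"t",s['time_s'])
def rz(c,z):
    P=np.array([onz("scene",p,z)[:2] for p in c.reshape(-1,2).astype(float)],np.float32); r=cv2.minAreaRect(P*1000)
    return np.round(r[0],1),np.round(r[1],1),round(r[2],1)
m=cv2.morphologyEx(hsv("scene",(16,110,80),(34,255,255),im),cv2.MORPH_CLOSE,np.ones((3,3)))
for b in blobs(m,20): print("Y",b[0],np.round(b[1][0]),rz(b[2],z))
m=hsv("scene",(105,120,50),(125,255,255),im); m[:110]=0; m[:,420:]=0
for b in blobs(m,25): print("B",b[0],np.round(b[1][0]),rz(b[2],.014))
cv2.imwrite("pics/slast.png",im[:,:,::-1])
E
python3 sc.py
```

```text
tcp [0.4716 0.1503 0.1778] yaw 4.77 open 0.417 gf 0.0 t 20.2
Y 385.5 [352. 261.] (array([456.8, 299.4]), array([132.6,  25.7]), 4.8)
Y 366.0 [337. 249.] (array([461.1, 249.6]), array([132.3,  27.2]), 4.9)
Y 345.5 [323. 237.] (array([465.4, 200.1]), array([131.9,  28.6]), 4.4)
Y 323.0 [310. 226.] (array([466.8, 149.8]), array([132.3,  29.2]), 4.4)
Y 234.5 [392. 328.] (array([517.4, 475.9]), array([44.6, 47.7]), 13.8)
Y 224.0 [451. 124.] (array([-231.3,  100.5]), array([ 66.4, 107. ]), 4.4)
B 1042.0 [276. 299.] (array([662.8, 245.2]), array([ 29.6, 265.9]), 7.2)
B 60.5 [211. 154.] (array([ 502.7, -290.9]), array([ 12.6, 137.6]), 71.9)
B 48.5 [100. 112.] (array([ 705.3, -740.8]), array([32. , 65.3]), 52.8)
B 38.0 [205. 136.] (array([ 471.9, -385.9]), array([ 11.1, 135.7]), 71.5)
```

apply_moves(plan="-.195 .03 .6 0 0 .001;0 0 .7 0 0 0;0 0 .7 0 0 0;0 0 .5 0 0 0;0 0 .3 0 0 0;0 0 .13 0 0 0;0 0 .06 0 0 0;0 0 0 0 0 0;0 0 0 0 0 0")

```text
time_s: 20.95
position: [0.4624, 0.1479, 0.0284]
tcp_rot: [[0.997, 0.075, 0.003], [0.075, -0.997, 0.0], [0.003, -0.0, -1.0]]
force: [-0.5, -0.4, 0.9]
opening: 0.408
grasp_force: 0.0
```

apply_moves(plan="0 0 0 0 0 0;0 0 0 0 0 0;0 0 0 0 0 0;0 0 0 0 0 0;0 0 0 0 0 0", gripper=-1)

```text
time_s: 21.37
position: [0.4615, 0.1478, 0.0287]
tcp_rot: [[0.997, 0.075, 0.002], [0.075, -0.997, 0.0], [0.002, -0.0, -1.0]]
force: [-0.3, 0.5, 5.8]
opening: 0.25
grasp_force: 30.0
```

apply_moves(plan="0 0 -.3 0 0 0;0 0 -.7 0 0 0;0 0 -.7 0 0 0;-.048 .76 0 0 0 0;-.048 .76 0 0 0 0;-.048 .76 0 0 0 0;-.048 .76 0 0 0 0;-.048 .76 0 0 0 0;-.048 .76 0 0 0 0;-.048 .76 0 0 0 0")

```text
time_s: 22.2
position: [0.4634, -0.1205, 0.1129]
tcp_rot: [[0.997, 0.075, -0.0], [0.075, -0.997, 0.0], [-0.0, -0.0, -1.0]]
force: [1.2, 1.2, -0.8]
opening: 0.249
grasp_force: 30.0
```

apply_moves(plan="-.048 .76 0 0 0 0;-.048 .76 0 0 0 0;-.048 .76 0 0 0 0;-.048 .76 0 0 0 0;-.048 .76 0 0 0 0;-.048 .76 0 0 0 0;-.048 .76 0 0 0 0;0 0 0 0 0 0;0 0 0 0 0 .0159;0 0 0 0 0 .0159")

```text
time_s: 23.03
position: [0.4664, -0.3858, 0.1123]
tcp_rot: [[0.991, -0.131, -0.001], [-0.131, -0.991, 0.001], [-0.001, -0.001, -1.0]]
force: [0.2, 0.9, -1.7]
opening: 0.252
grasp_force: 30.0
```

apply_moves(plan="0 0 0 0 0 .0159;0 0 0 0 0 .0159;0 0 0 0 0 0;0 0 0 0 0 0")

```text
time_s: 23.37
position: [0.4669, -0.3848, 0.1126]
tcp_rot: [[0.949, -0.317, -0.0], [-0.317, -0.949, 0.001], [-0.001, -0.0, -1.0]]
force: [-0.2, 0.3, 0.7]
opening: 0.247
grasp_force: 30.0
```

```bash
python3 sc.py .121; python3 slats.py .128
```

```text
tcp [ 0.467  -0.3849  0.1127] yaw -18.47 open 0.251 gf 29.998567700386047 t 23.4167
Y 886.0 [475.  54.] (array([-594.8,  -45.5]), array([168.7, 220.4]), 89.7)
Y 466.0 [451. 119.] (array([-132.5,  149.7]), array([ 98.6, 105.3]), 89.4)
Y 385.0 [352. 260.] (array([507.3, 331. ]), array([118.8,  23.1]), 5.0)
Y 362.5 [337. 248.] (array([511. , 286.3]), array([118.2,  23.8]), 4.9)
Y 342.5 [323. 237.] (array([515.1, 241.9]), array([118.3,  24.5]), 5.0)
Y 235.5 [392. 328.] (array([561.8, 490.3]), array([39. , 42.3]), 16.6)
Y 83.0 [191. 111.] (array([ 503.6, -391.8]), array([34.4, 55.7]), 73.5)
Y 72.0 [213. 107.] (array([ 433.2, -369.5]), array([34.9, 49.9]), 73.0)
B 1008.0 [276. 298.] (array([662.8, 244.5]), array([ 29.3, 267.4]), 7.3)
B 61.5 [211. 154.] (array([ 502.7, -290.9]), array([ 12.6, 137.6]), 71.9)
B 48.5 [100. 112.] (array([ 703.8, -739.7]), array([32. , 68.9]), 52.8)
B 38.5 [205. 136.] (array([ 471.9, -385.9]), array([ 11.1, 135.7]), 71.5)
[ 0.46701657 -0.38495977  0.11272808] [-50.  37.  90.  -0.  53.  58.]
Y 410.5 [219. 242.] (array([445.3, 280.9]), array([117. ,  20.4]), 4.4)
Y 404.0 [239. 240.] (array([449.5, 235.6]), array([117. ,  20.5]), 4.5)
Y 399.5 [259. 239.] (array([453.5, 190.6]), array([117.,  20.]), 4.6)
Y 113.0 [156. 227.] (array([480.4, 425.5]), array([33.6, 45. ]), 71.2)
B 650.0 [243. 163.] (array([660. , 245.1]), array([ 23.6, 267.4]), 7.3)
B 459.5 [452. 222.] (array([ 499.9, -292.1]), array([ 22.9, 147.8]), 71.5)
```

apply_moves(plan=".04 .036 .6 0 0 0;0 0 .6 0 0 0;0 0 .4 0 0 0;0 0 .2 0 0 0;0 0 .1 0 0 0;0 0 .05 0 0 0;0 0 0 0 0 0;0 0 0 0 0 0")

```text
time_s: 24.13
position: [0.4692, -0.3884, 0.0165]
tcp_rot: [[0.948, -0.319, 0.002], [-0.319, -0.948, -0.002], [0.002, 0.001, -1.0]]
force: [-0.3, -0.7, 0.1]
opening: 0.248
grasp_force: 30.0
```

apply_moves(plan="0 0 0 0 0 0;0 0 0 0 0 0;0 0 0 0 0 0;0 0 0 0 0 0", gripper=-0.18)

```text
time_s: 24.47
position: [0.4687, -0.3879, 0.016]
tcp_rot: [[0.948, -0.319, 0.001], [-0.319, -0.948, -0.001], [0.001, 0.001, -1.0]]
force: [0.6, 0.1, 1.2]
opening: 0.397
grasp_force: 0.0
```

apply_moves(plan="0 0 -.2 0 0 0;0 0 -.6 0 0 0;0 0 -.7 0 0 0;0 0 -.7 0 0 0;0 0 0 0 0 -.0159;0 0 0 0 0 -.0159;0 0 0 0 0 -.0159;0 0 0 0 0 -.0159;0 0 0 0 0 0")

```text
time_s: 25.22
position: [0.4685, -0.3876, 0.1263]
tcp_rot: [[0.997, 0.076, 0.001], [0.076, -0.997, -0.001], [0.001, 0.001, -1.0]]
force: [-0.8, 0.0, 0.4]
opening: 0.411
grasp_force: 0.0
```

```bash
python3 sc.py .026|egrep -v "B"; python3 slats.py .026|egrep -v B
```

```text
tcp [ 0.4685 -0.3876  0.1261] yaw 4.17 open 0.411 gf 0.0 t 25.2667
Y 872.0 [474.  55.] (array([-804.4, -135.4]), array([251.5, 193.8]), 0.2)
Y 477.0 [453. 120.] (array([-280.7,   88. ]), array([126.5, 108.4]), 1.5)
Y 384.0 [352. 260.] (array([448.1, 293.4]), array([134.8,  25.7]), 4.3)
Y 364.0 [337. 249.] (array([453.4, 244.9]), array([134.1,  27.4]), 4.9)
Y 344.0 [323. 237.] (array([456.4, 192.2]), array([134.7,  28.3]), 5.0)
Y 236.5 [393. 329.] (array([509.9, 475.8]), array([43.6, 49.4]), 21.0)
Y 153.5 [204. 134.] (array([ 474.3, -381.1]), array([ 28.8, 123.8]), 71.8)
[ 0.46850054 -0.38765332  0.12591388] [-50.  36.  90.   0.  55.  36.]
Y 410.0 [219. 242.] (array([452.1, 300. ]), array([130.2,  22.8]), 4.5)
Y 407.5 [238. 240.] (array([457.6, 251.3]), array([130.8,  22.9]), 4.7)
Y 399.5 [259. 239.] (array([461.2, 199.3]), array([130.2,  22.3]), 4.5)
Y 113.5 [156. 227.] (array([491.2, 460.8]), array([37.4, 50.1]), 71.2)
Y 100.5 [491. 236.] (array([ 461.3, -381.3]), array([20.6, 59.9]), 71.5)
```

apply_moves(plan=".045 -.78 0 0 0 0;.045 -.78 0 0 0 0;.045 -.78 0 0 0 0;.045 -.78 0 0 0 0;.045 -.78 0 0 0 0;.045 -.78 0 0 0 0;.045 -.78 0 0 0 0;.045 -.78 0 0 0 0;.045 -.78 0 0 0 0;.045 -.78 0 0 0 0")

```text
time_s: 26.15
position: [0.4616, 0.0046, 0.1257]
tcp_rot: [[0.997, 0.072, 0.001], [0.072, -0.997, -0.0], [0.001, 0.0, -1.0]]
force: [1.2, -0.4, 0.0]
opening: 0.412
grasp_force: 0.0
```

apply_moves(plan=".045 -.78 0 0 0 0;.045 -.78 0 0 0 0;.045 -.78 0 0 0 0;.045 -.78 0 0 0 0;.045 -.77 0 0 0 0;0 0 0 0 0 0;0 0 0 0 0 0;0 0 0 0 0 0")

```text
time_s: 26.82
position: [0.4582, 0.1977, 0.1254]
tcp_rot: [[0.997, 0.075, -0.0], [0.075, -0.997, -0.0], [-0.0, 0.0, -1.0]]
force: [0.7, 0.2, 0.5]
opening: 0.408
grasp_force: 0.0
```

```bash
python3 sc.py .04|egrep -v "B"
```

```text
tcp [0.4583 0.197  0.1254] yaw 4.2 open 0.414 gf 0.0 t 26.8667
Y 386.0 [352. 261.] (array([457.1, 299.4]), array([131.9,  25.7]), 4.8)
Y 365.0 [337. 249.] (array([461.7, 251.4]), array([132.3,  27.2]), 4.9)
Y 343.5 [323. 237.] (array([465.4, 200.3]), array([132.,  27.]), 4.9)
Y 342.5 [450. 122.] (array([-248.5,   96. ]), array([ 95.7, 111.2]), 1.3)
Y 236.0 [392. 328.] (array([518.5, 476. ]), array([42.5, 47.8]), 13.8)
Y 153.5 [204. 134.] (array([ 482.5, -363.6]), array([ 28.3, 121.6]), 71.8)
Y 45.0 [356.  70.] (array([-248.5, -370.4]), array([136.2,  42.2]), 50.5)
```

apply_moves(plan=".02 -.02 .6 0 0 0;0 0 .6 0 0 0;0 0 .4 0 0 0;0 0 .2 0 0 0;0 0 .1 0 0 0;0 0 .04 0 0 0;0 0 0 0 0 0;0 0 0 0 0 0")

```text
time_s: 27.53
position: [0.4602, 0.1986, 0.0292]
tcp_rot: [[0.997, 0.074, 0.002], [0.074, -0.997, 0.0], [0.002, -0.0, -1.0]]
force: [-0.1, -0.0, 0.5]
opening: 0.408
grasp_force: 0.0
```

apply_moves(plan="0 0 0 0 0 0;0 0 0 0 0 0;0 0 0 0 0 0;0 0 0 0 0 0;0 0 0 0 0 0", gripper=-1)

```text
time_s: 27.95
position: [0.4597, 0.199, 0.029]
tcp_rot: [[0.997, 0.075, 0.001], [0.075, -0.997, 0.0], [0.001, -0.0, -1.0]]
force: [0.2, -1.6, 6.0]
opening: 0.252
grasp_force: 30.0
```

apply_moves(plan="0 0 -.3 0 0 0;0 0 -.7 0 0 0;0 0 -.7 0 0 0;.005 .75 0 0 0 0;.005 .75 0 0 0 0;.005 .75 0 0 0 0;.005 .75 0 0 0 0;.005 .75 0 0 0 0;.005 .75 0 0 0 0;.005 .75 0 0 0 0")

```text
time_s: 28.78
position: [0.4803, -0.0644, 0.1133]
tcp_rot: [[0.997, 0.075, -0.0], [0.075, -0.997, 0.0], [-0.0, -0.0, -1.0]]
force: [1.6, 0.0, -1.0]
opening: 0.251
grasp_force: 30.0
```

apply_moves(plan=".005 .75 0 0 0 0;.005 .75 0 0 0 0;.005 .75 0 0 0 0;.005 .75 0 0 0 0;.005 .75 0 0 0 0;.005 .75 0 0 0 0;0 0 0 0 0 .0159;0 0 0 0 0 .0159;0 0 0 0 0 .0159;0 0 0 0 0 .0159")

```text
time_s: 29.62
position: [0.4985, -0.2871, 0.1128]
tcp_rot: [[0.946, -0.325, -0.001], [-0.325, -0.946, 0.001], [-0.001, -0.001, -1.0]]
force: [-0.5, -0.3, -1.3]
opening: 0.249
grasp_force: 30.0
```

apply_moves(plan="0 0 0 0 0 0;0 0 0 0 0 0")

```text
time_s: 29.78
position: [0.4988, -0.2868, 0.1131]
tcp_rot: [[0.949, -0.317, -0.001], [-0.317, -0.949, 0.0], [-0.001, -0.0, -1.0]]
force: [-0.7, -0.0, -0.1]
opening: 0.248
grasp_force: 30.0
```

```bash
python3 sc.py .121|egrep -v "B"
```

```text
tcp [ 0.4989 -0.2868  0.1131] yaw -18.46 open 0.25 gf 29.99996781349182 t 29.8333
Y 880.0 [475.  55.] (array([-593.4,  -44.7]), array([167.9, 219.9]), 89.4)
Y 388.0 [352. 261.] (array([507.3, 331.1]), array([118.8,  23.2]), 5.0)
Y 365.0 [337. 249.] (array([511.9, 288.2]), array([118.1,  24.4]), 4.9)
Y 364.5 [456. 122.] (array([-134.3,  150.3]), array([ 96.4, 101.2]), 89.0)
Y 312.5 [207. 130.] (array([ 512.1, -273.6]), array([ 56.9, 136.9]), 71.6)
Y 235.0 [392. 328.] (array([562.5, 489.7]), array([38.1, 42.3]), 13.8)
Y 173.0 [354.  72.] (array([-109. , -269.1]), array([134.1,  71.1]), 57.5)
```

apply_moves(plan=".055 .1 .6 0 0 0;0 0 .6 0 0 0;0 0 .4 0 0 0;0 0 .2 0 0 0;0 0 .1 0 0 0;0 0 .06 0 0 0;0 0 0 0 0 0;0 0 0 0 0 0")

```text
time_s: 30.5
position: [0.5009, -0.2933, 0.0164]
tcp_rot: [[0.948, -0.319, 0.002], [-0.319, -0.948, -0.002], [0.002, 0.001, -1.0]]
force: [0.2, -0.8, -0.7]
opening: 0.25
grasp_force: 30.0
```

apply_moves(plan="0 0 0 0 0 0;0 0 0 0 0 0;0 0 0 0 0 0;0 0 0 0 0 0", gripper=-0.18)

```text
time_s: 30.83
position: [0.5003, -0.2929, 0.0159]
tcp_rot: [[0.948, -0.319, 0.001], [-0.319, -0.948, -0.001], [0.001, 0.0, -1.0]]
force: [1.3, -0.0, 0.2]
opening: 0.393
grasp_force: 0.0
```

apply_moves(plan="0 0 -.2 0 0 0;0 0 -.6 0 0 0;0 0 -.7 0 0 0;0 0 -.7 0 0 0;0 0 0 0 0 -.0159;0 0 0 0 0 -.0159;0 0 0 0 0 -.0159;0 0 0 0 0 -.0159;0 0 0 0 0 0")

```text
time_s: 31.58
position: [0.5, -0.2926, 0.1263]
tcp_rot: [[0.997, 0.076, 0.001], [0.076, -0.997, -0.001], [0.001, 0.001, -1.0]]
force: [-0.0, -0.3, 0.1]
opening: 0.413
grasp_force: 0.0
```

```bash
python3 sc.py .026|egrep -v "B"
```

```text
tcp [ 0.5001 -0.2927  0.1261] yaw 4.17 open 0.411 gf 0.0 t 31.6333
Y 873.0 [475.  54.] (array([-803.1, -136. ]), array([253.2, 189.5]), 1.1)
Y 399.0 [456. 121.] (array([-280.6,   91.3]), array([118.9, 106.3]), 0.3)
Y 388.0 [352. 261.] (array([448.1, 293.9]), array([135. ,  26.2]), 4.8)
Y 365.5 [337. 249.] (array([453.1, 244.5]), array([134.7,  27.1]), 4.6)
Y 234.0 [392. 328.] (array([510.8, 474.1]), array([43.2, 48.1]), 13.8)
Y 183.5 [355.  72.] (array([-261. , -393.3]), array([146.5,  84.6]), 62.0)
Y 181.5 [211. 152.] (array([ 506.1, -286.9]), array([ 29.2, 125.8]), 71.6)
Y 156.5 [204. 134.] (array([ 474.1, -381.6]), array([ 31.4, 123.8]), 72.8)
```

apply_moves(plan="-.007 -.775 0 0 0 0;-.007 -.775 0 0 0 0;-.007 -.775 0 0 0 0;-.007 -.775 0 0 0 0;-.007 -.775 0 0 0 0;-.007 -.775 0 0 0 0;-.007 -.775 0 0 0 0;-.007 -.775 0 0 0 0;-.007 -.775 0 0 0 0;-.007 -.775 0 0 0 0")

```text
time_s: 32.47
position: [0.4673, 0.0952, 0.1257]
tcp_rot: [[0.997, 0.072, 0.001], [0.072, -0.997, -0.0], [0.001, 0.0, -1.0]]
force: [0.9, -0.5, 0.4]
opening: 0.412
grasp_force: 0.0
```

apply_moves(plan="-.007 -.775 0 0 0 0;-.007 -.775 0 0 0 0;-.007 -.775 0 0 0 0;-.007 -.775 0 0 0 0;0 0 0 0 0 0;0 0 0 0 0 0;0 0 0 0 0 0")

```text
time_s: 33.05
position: [0.4543, 0.2478, 0.1254]
tcp_rot: [[0.997, 0.074, -0.0], [0.074, -0.997, -0.0], [-0.0, 0.0, -1.0]]
force: [0.9, -1.0, 0.4]
opening: 0.411
grasp_force: 0.0
```

```bash
python3 sc.py .04|egrep -v "B"
```

```text
tcp [0.4545 0.2471 0.1254] yaw 4.19 open 0.409 gf 0.0 t 33.1
Y 448.5 [452. 120.] (array([-256.2,   95.5]), array([116.6, 112. ]), 3.5)
Y 387.0 [352. 261.] (array([456.8, 299.4]), array([132.6,  25.7]), 4.8)
Y 369.0 [337. 249.] (array([462. , 251.4]), array([131.8,  27.5]), 5.1)
Y 237.0 [392. 328.] (array([517.3, 477.1]), array([44.2, 48.2]), 18.1)
Y 181.5 [211. 152.] (array([ 513.8, -271.3]), array([ 28.3, 123.6]), 71.6)
Y 153.5 [204. 134.] (array([ 482.5, -363.6]), array([ 28.3, 121.6]), 71.8)
Y 86.0 [454.  53.] (array([-708.5, -206.8]), array([132.3,  60.7]), 27.9)
```

apply_moves(plan=".03 -.03 .6 0 0 0;0 0 .6 0 0 0;0 0 .4 0 0 0;0 0 .2 0 0 0;0 0 .1 0 0 0;0 0 .04 0 0 0;0 0 0 0 0 0;0 0 0 0 0 0")

```text
time_s: 33.77
position: [0.4569, 0.2495, 0.0293]
tcp_rot: [[0.997, 0.074, 0.002], [0.074, -0.997, 0.001], [0.002, -0.0, -1.0]]
force: [-0.2, -0.0, 0.2]
opening: 0.41
grasp_force: 0.0
```

apply_moves(plan="0 0 0 0 0 0;0 0 0 0 0 0;0 0 0 0 0 0;0 0 0 0 0 0;0 0 0 0 0 0", gripper=-1)

```text
time_s: 34.18
position: [0.4564, 0.2495, 0.029]
tcp_rot: [[0.997, 0.075, 0.001], [0.075, -0.997, -0.0], [0.001, 0.0, -1.0]]
force: [-0.6, -1.4, 5.9]
opening: 0.246
grasp_force: 30.0
```

apply_moves(plan="0 0 -.3 0 0 0;0 0 -.7 0 0 0;0 0 -.7 0 0 0;0 0 -.7 0 0 0;.039 .76 0 0 0 0;.039 .76 0 0 0 0;.039 .76 0 0 0 0;.039 .76 0 0 0 0;.039 .76 0 0 0 0;.039 .76 0 0 0 0")

```text
time_s: 35.02
position: [0.4844, 0.0217, 0.1483]
tcp_rot: [[0.997, 0.075, -0.0], [0.075, -0.997, 0.0], [-0.0, -0.0, -1.0]]
force: [0.7, 0.3, -0.3]
opening: 0.245
grasp_force: 30.0
```

apply_moves(plan=".039 .76 0 0 0 0;.039 .76 0 0 0 0;.039 .76 0 0 0 0;.039 .76 0 0 0 0;.039 .76 0 0 0 0;.039 .76 0 0 0 0;.039 .76 0 0 0 0;.039 .76 0 0 0 0;.039 .76 0 0 0 0;.039 .76 0 0 0 0")

```text
time_s: 35.85
position: [0.5323, -0.3558, 0.1479]
tcp_rot: [[0.997, 0.074, -0.0], [0.074, -0.997, 0.001], [-0.0, -0.001, -1.0]]
force: [0.3, -0.1, 0.2]
opening: 0.254
grasp_force: 30.0
```

apply_moves(plan="0 0 0 0 0 -.0186;0 0 0 0 0 -.0186;0 0 0 0 0 -.0186;0 0 0 0 0 -.0186;0 0 0 0 0 -.0186;0 0 0 0 0 -.0186;0 0 0 0 0 -.0186;0 0 0 0 0 -.0186;0 0 0 0 0 -.0186;0 0 0 0 0 -.0186")

```text
time_s: 36.68
position: [0.5323, -0.3538, 0.1478]
tcp_rot: [[0.316, 0.949, -0.001], [0.949, -0.316, 0.001], [0.001, -0.001, -1.0]]
force: [-0.4, 0.4, -0.3]
opening: 0.248
grasp_force: 30.0
```

apply_moves(plan="0 0 0 0 0 0;0 0 0 0 0 0")

```text
time_s: 36.85
position: [0.5324, -0.354, 0.1479]
tcp_rot: [[0.324, 0.946, -0.0], [0.946, -0.324, 0.001], [0.001, -0.001, -1.0]]
force: [0.2, -0.2, -1.3]
opening: 0.247
grasp_force: 30.0
```

```bash
python3 sc.py .026
```

```text
tcp [ 0.5325 -0.3541  0.148 ] yaw 71.09 open 0.245 gf 29.999171197414398 t 36.9
Y 886.5 [475.  55.] (array([-803.5, -134. ]), array([191.3, 252.1]), 89.9)
Y 418.5 [454. 121.] (array([-278.2,   89.2]), array([114.2, 110.3]), 1.0)
Y 384.5 [352. 261.] (array([448.4, 293.9]), array([134.3,  26.4]), 5.0)
Y 237.0 [392. 328.] (array([510.9, 473.7]), array([43.2, 48.7]), 13.8)
Y 182.0 [211. 152.] (array([ 506.1, -287.1]), array([ 29.2, 125.8]), 71.3)
Y 164.0 [187. 112.] (array([ 455.6, -534.5]), array([168. ,  29.5]), 69.0)
Y 152.5 [204. 134.] (array([ 474.3, -381.1]), array([ 28.7, 123.8]), 71.8)
Y 58.5 [353.  69.] (array([-237.4, -391. ]), array([110.6,  50.7]), 61.0)
B 1009.5 [276. 298.] (array([662.6, 244.5]), array([ 29.6, 267.4]), 7.4)
B 46.5 [100. 112.] (array([ 703.8, -739.7]), array([32. , 68.9]), 52.8)
```

apply_moves(plan="-.037 -.01 .6 0 0 0;0 0 .6 0 0 0;0 0 .5 0 0 0;0 0 .35 0 0 0;0 0 .2 0 0 0;0 0 .08 0 0 0;0 0 .04 0 0 0;0 0 0 0 0 0;0 0 0 0 0 0")

```text
time_s: 37.65
position: [0.5323, -0.3567, 0.0311]
tcp_rot: [[0.322, 0.947, 0.002], [0.947, -0.322, -0.002], [-0.001, 0.002, -1.0]]
force: [-0.5, -0.3, -1.0]
opening: 0.256
grasp_force: 30.0
```

apply_moves(plan="0 0 0 0 0 0;0 0 0 0 0 0;0 0 0 0 0 0;0 0 0 0 0 0", gripper=-0.18)

```text
time_s: 37.98
position: [0.5317, -0.3563, 0.0305]
tcp_rot: [[0.322, 0.947, 0.001], [0.947, -0.322, -0.001], [-0.0, 0.001, -1.0]]
force: [-0.5, 0.8, -0.3]
opening: 0.395
grasp_force: 0.0
```

apply_moves(plan="0 0 -.2 0 0 0;0 0 -.6 0 0 0;0 0 -.7 0 0 0;0 0 -.5 0 0 0;0 0 0 0 0 .0186;0 0 0 0 0 .0186;0 0 0 0 0 .0186;0 0 0 0 0 .0186;0 0 0 0 0 .0186;0 0 0 0 0 .0186")

```text
time_s: 38.82
position: [0.5315, -0.356, 0.1308]
tcp_rot: [[0.86, 0.511, 0.001], [0.511, -0.86, -0.001], [0.0, 0.001, -1.0]]
force: [0.1, 0.4, 0.1]
opening: 0.413
grasp_force: 0.0
```

apply_moves(plan="0 0 0 0 0 .0186;0 0 0 0 0 .0186;0 0 0 0 0 .0186;0 0 0 0 0 .0186;0 0 0 0 0 0")

```text
time_s: 39.23
position: [0.5316, -0.3561, 0.1307]
tcp_rot: [[0.997, 0.073, 0.001], [0.073, -0.997, -0.0], [0.001, 0.001, -1.0]]
force: [-0.2, -0.2, 0.1]
opening: 0.41
grasp_force: 0.0
```

```bash
python3 sc.py .04; python3 -c "
import cv2;a=cv2.imread('pics/slast.png');cv2.imwrite('pics/v1.png',cv2.resize(a[100:220,130:290],None,fx=4,fy=4,interpolation=2))"
```

```text
tcp [ 0.5315 -0.3561  0.1306] yaw 4.43 open 0.412 gf 0.0 t 39.2833
Y 862.5 [475.  55.] (array([-771.3, -120.4]), array([244.2, 186.3]), 1.3)
Y 436.5 [208. 141.] (array([ 494.3, -327.1]), array([147.1, 123.5]), 70.8)
Y 406.5 [454. 121.] (array([-256.1,   97.7]), array([108.6, 115.1]), 89.0)
Y 388.0 [352. 261.] (array([456.8, 299.4]), array([132.6,  25.9]), 5.0)
Y 238.5 [392. 328.] (array([518.4, 476.4]), array([42.5, 47.3]), 13.8)
Y 44.5 [350.  70.] (array([-212.7, -378.3]), array([76.8, 39.6]), 58.4)
B 1015.0 [276. 298.] (array([662.8, 244.5]), array([ 29.4, 267.4]), 7.3)
B 46.5 [100. 112.] (array([ 705.3, -740.8]), array([32. , 65.3]), 52.8)
```

View pics/v1.png

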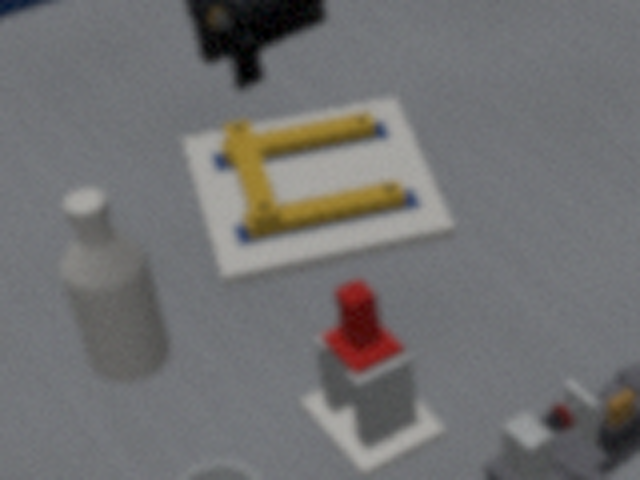

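Crop: two slats lie on the strips with one across at the left end, at crop (250,180). The tool is hanging. Now the last slat.

apply_moves(plan="-.034 -.774 0 0 0 0;-.034 -.774 0 0 0 0;-.034 -.774 0 0 0 0;-.034 -.774 0 0 0 0;-.034 -.774 0 0 0 0;-.034 -.774 0 0 0 0;-.034 -.774 0 0 0 0;-.034 -.774 0 0 0 0;-.034 -.774 0 0 0 0;-.034 -.774 0 0 0 0")

```text
time_s: 40.12
position: [0.4853, 0.0303, 0.1304]
tcp_rot: [[0.997, 0.078, 0.001], [0.078, -0.997, -0.0], [0.001, 0.0, -1.0]]
force: [0.2, 0.2, 0.1]
opening: 0.41
grasp_force: 0.0
```

apply_moves(plan="-.034 -.774 0 0 0 0;-.034 -.774 0 0 0 0;-.034 -.774 0 0 0 0;-.034 -.774 0 0 0 0;-.034 -.774 0 0 0 0;-.034 -.774 0 0 0 0;-.034 -.774 0 0 0 0;0 0 0 0 0 0;0 0 0 0 0 0;0 0 0 0 0 0")

```text
time_s: 40.95
position: [0.4532, 0.2977, 0.13]
tcp_rot: [[0.997, 0.078, -0.0], [0.078, -0.997, -0.001], [-0.0, 0.001, -1.0]]
force: [-0.4, 0.4, 0.0]
opening: 0.413
grasp_force: 0.0
```

```bash
python3 sc.py .04
```

```text
tcp [0.4534 0.297  0.1299] yaw 4.33 open 0.409 gf 0.0 t 41.0
Y 477.5 [452. 119.] (array([-257.8,   96.1]), array([115.4, 107.8]), 1.5)
Y 433.5 [208. 141.] (array([ 494.3, -327.4]), array([147.4, 122.6]), 71.3)
Y 387.0 [352. 261.] (array([456.8, 299.4]), array([132.6,  25.9]), 5.0)
Y 237.0 [392. 328.] (array([518.4, 476.4]), array([42.5, 47.2]), 13.8)
Y 116.0 [352.  70.] (array([-233.8, -381.8]), array([144.5,  62.4]), 43.6)
Y 68.0 [465.  51.] (array([-761.4, -187.1]), array([178. ,  42.1]), 23.5)
B 1033.0 [276. 298.] (array([663.1, 244.5]), array([ 30. , 267.4]), 7.2)
B 49.5 [100. 112.] (array([ 705.3, -740.8]), array([32. , 65.3]), 52.8)
```

apply_moves(plan="-.035 -.016 .6 0 0 0;0 0 .6 0 0 0;0 0 .4 0 0 0;0 0 .25 0 0 0;0 0 .12 0 0 0;0 0 .06 0 0 0;0 0 0 0 0 0;0 0 0 0 0 0")

```text
time_s: 41.67
position: [0.4525, 0.2982, 0.0291]
tcp_rot: [[0.997, 0.074, 0.001], [0.074, -0.997, 0.0], [0.001, -0.0, -1.0]]
force: [-0.1, 0.8, 0.8]
opening: 0.41
grasp_force: 0.0
```

apply_moves(plan="0 0 0 0 0 0;0 0 0 0 0 0;0 0 0 0 0 0;0 0 0 0 0 0;0 0 0 0 0 0", gripper=-1)

```text
time_s: 42.08
position: [0.4521, 0.2987, 0.029]
tcp_rot: [[0.997, 0.075, 0.001], [0.075, -0.997, 0.0], [0.001, -0.0, -1.0]]
force: [0.5, -1.4, 4.7]
opening: 0.251
grasp_force: 30.0
```

apply_moves(plan="0 0 -.3 0 0 0;0 0 -.7 0 0 0;0 0 -.7 0 0 0;0 0 -.7 0 0 0;-.078 .77 0 0 0 0;-.078 .77 0 0 0 0;-.078 .77 0 0 0 0;-.078 .77 0 0 0 0;-.078 .77 0 0 0 0;-.078 .77 0 0 0 0")

```text
time_s: 42.92
position: [0.445, 0.0651, 0.1484]
tcp_rot: [[0.997, 0.076, 0.0], [0.076, -0.997, 0.0], [0.0, -0.0, -1.0]]
force: [1.7, -0.7, -1.0]
opening: 0.25
grasp_force: 30.0
```

apply_moves(plan="-.078 .77 0 0 0 0;-.078 .77 0 0 0 0;-.078 .77 0 0 0 0;-.078 .77 0 0 0 0;-.078 .77 0 0 0 0;-.078 .77 0 0 0 0;-.078 .77 0 0 0 0;-.078 .77 0 0 0 0;-.078 .77 0 0 0 0;-.078 .77 0 0 0 0")

```text
time_s: 43.75
position: [0.4349, -0.322, 0.1482]
tcp_rot: [[0.997, 0.074, -0.0], [0.074, -0.997, 0.001], [-0.0, -0.001, -1.0]]
force: [1.5, 0.0, -0.3]
opening: 0.248
grasp_force: 30.0
```

apply_moves(plan="0 0 0 0 0 -.0187;0 0 0 0 0 -.0187;0 0 0 0 0 -.0187;0 0 0 0 0 -.0187;0 0 0 0 0 -.0187;0 0 0 0 0 -.0187;0 0 0 0 0 -.0187;0 0 0 0 0 -.0187;0 0 0 0 0 -.0187;0 0 0 0 0 -.0187")

```text
time_s: 44.58
position: [0.4354, -0.32, 0.1481]
tcp_rot: [[0.31, 0.951, -0.0], [0.951, -0.31, 0.001], [0.0, -0.0, -1.0]]
force: [-1.0, 0.8, -0.9]
opening: 0.252
grasp_force: 30.0
```

apply_moves(plan="0 0 0 0 0 0;0 0 0 0 0 0")

```text
time_s: 44.75
position: [0.4354, -0.3201, 0.1482]
tcp_rot: [[0.318, 0.948, -0.0], [0.948, -0.318, 0.0], [0.0, -0.0, -1.0]]
force: [0.5, 0.8, 0.1]
opening: 0.255
grasp_force: 30.0
```

```bash
python3 sc.py .04
```

```text
tcp [ 0.4354 -0.3202  0.1482] yaw 71.45 open 0.246 gf 29.999875724315643 t 44.8
Y 857.5 [474.  54.] (array([-773. , -122.2]), array([244.2, 185.6]), 0.2)
Y 454.5 [452. 119.] (array([-259.2,   96.1]), array([109.1, 115.8]), 89.2)
Y 437.5 [208. 141.] (array([ 494.9, -327.3]), array([147.1, 122.3]), 70.8)
Y 236.0 [392. 328.] (array([517. , 476.3]), array([45.3, 47.5]), 15.4)
Y 139.0 [220. 106.] (array([ 348.5, -476.2]), array([163.5,  29.9]), 66.0)
Y 97.0 [354.  69.] (array([-223. , -375.1]), array([125.4,  63.5]), 49.3)
B 1008.0 [276. 298.] (array([662.6, 245.2]), array([ 29.4, 266. ]), 7.4)
B 45.5 [100. 112.] (array([ 705.3, -740.8]), array([32. , 65.3]), 52.8)
```

apply_moves(plan="-.062 .046 .6 0 0 0;0 0 .6 0 0 0;0 0 .5 0 0 0;0 0 .35 0 0 0;0 0 .2 0 0 0;0 0 .08 0 0 0;0 0 .04 0 0 0;0 0 0 0 0 0;0 0 0 0 0 0")

```text
time_s: 45.55
position: [0.4373, -0.3247, 0.0308]
tcp_rot: [[0.316, 0.949, 0.001], [0.949, -0.316, -0.002], [-0.001, 0.002, -1.0]]
force: [0.1, -0.8, -0.5]
opening: 0.249
grasp_force: 30.0
```

apply_moves(plan="0 0 0 0 0 0;0 0 0 0 0 0;0 0 0 0 0 0;0 0 0 0 0 0", gripper=-0.18)

```text
time_s: 45.88
position: [0.4369, -0.3243, 0.0304]
tcp_rot: [[0.316, 0.949, 0.001], [0.949, -0.316, -0.001], [-0.001, 0.001, -1.0]]
force: [0.5, 0.3, -0.5]
opening: 0.392
grasp_force: 0.0
```

apply_moves(plan="0 0 -.2 0 0 0;0 0 -.6 0 0 0;0 0 -.7 0 0 0;0 0 -.7 0 0 0;.7 0 0 0 0 0;.7 0 0 0 0 0;.7 0 0 0 0 0;.7 0 0 0 0 0;0 0 0 0 0 0;0 0 0 0 0 0")

```text
time_s: 46.72
position: [0.4811, -0.1895, 0.1406]
tcp_rot: [[0.312, 0.95, 0.0], [0.95, -0.312, -0.0], [-0.0, 0.0, -1.0]]
force: [-0.4, -0.9, -0.9]
opening: 0.411
grasp_force: 0.0
```

```bash
python3 sc.py .04; python3 slats.py .04; python3 -c "
import cv2;a=cv2.imread('pics/slast.png');cv2.imwrite('pics/v2.png',cv2.resize(a[100:370,130:390],None,fx=2.2,fy=2.2,interpolation=2))"
```

```text
tcp [ 0.4812 -0.191   0.1405] yaw 71.73 open 0.409 gf 0.0 t 46.7667
Y 890.0 [475.  55.] (array([-772.8, -121.8]), array([247.2, 189.1]), 1.3)
Y 860.5 [207. 141.] (array([ 493.5, -328.4]), array([149.4, 124.2]), 71.6)
Y 274.5 [359.  69.] (array([-260. , -358.7]), array([112.1, 117.8]), 6.9)
Y 234.0 [392. 328.] (array([518.1, 476.3]), array([41.9, 47.2]), 13.8)
Y 186.0 [461. 125.] (array([-258.1,  127.5]), array([120.5,  51.7]), 15.0)
B 1028.0 [276. 298.] (array([662.8, 244.4]), array([ 29.4, 267.4]), 7.2)
B 46.5 [100. 112.] (array([ 705.3, -740.8]), array([32. , 65.3]), 52.8)
[ 0.48115347 -0.19187679  0.14040163] [-34.  29. 102.  -0.  49. -16.]
Y 113.5 [156. 228.] (array([489.7, 456. ]), array([36.9, 49.3]), 71.2)
B 650.0 [243. 163.] (array([660.1, 245. ]), array([ 23.6, 267.2]), 7.2)
```

View pics/v2.png

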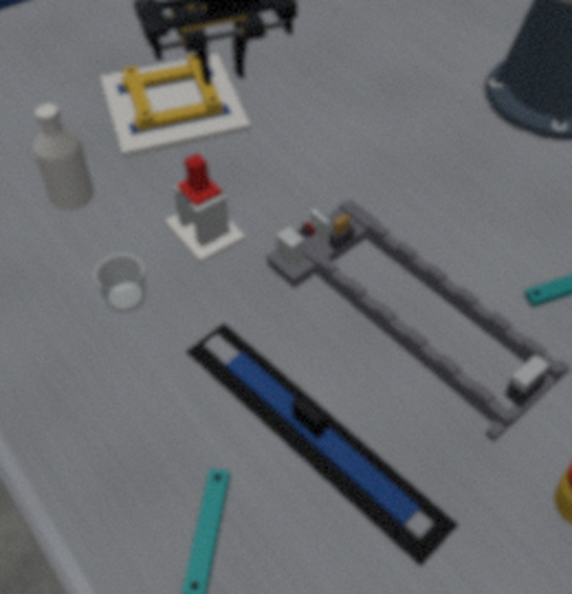

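The picture shows the square tower of four slats on the board at crop (175,92). The tool is hanging (200,190), the bar is flat on the mat (310,420), the rack is empty and nothing is being touched.

```bash
python3 -c "
from rig import bot
print(bot.hand_in())"
```

```text
the job is handed in; nothing more can be done
None
```

I handed the job in at about 47 s: all four yellow slats are stacked crosswise on the board, the hold-down bar lies flat on the mat, the tool hangs in its stand, and in the last picture the bottle and cup looked unmoved and the jar measured unmoved; `hand_in()` returned no score.

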